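Stack a wind-chime stand foot in the gluing jig

ROBOT

A 7-joint arm with a two-finger parallel gripper is mounted at the origin on the work surface. World frame = base frame: x ahead of the robot, y to its left, z up, the work surface at z = 0. Lengths are in m, angles in rad, forces in N, time in s.
With the tool pointing down it reaches from about 0.4 to 0.85 m from the base axis. Payload 10.4 kg.
Tool frame: the origin (TCP) lies at the very end of the fingers, on their centre line; the grasp point (between the pads) lies 19 mm behind it; y points along the fingers, x is the direction in which the jaws open and shut, and the axes are right-handed (so a half turn about y gives the same grasp; the last joint's range is limited). The gripper opens to 87 mm and grips with 3 to 60 N. Pads are 19 mm wide; open, the fingers measure 117 mm over their backs; the gripper's body (75 mm by 190 mm) begins 51 mm behind the grasp point.
Start: joints at [-1.149, 0.332, -0.065, 1.46, 0.022, 1.35, -0.088], TCP at [0.269, 0.564, 0.223] pointing down, gripper open.
Joint ranges: [-2.6, 2.6], [-0.5, 2.12], [-1.47, 1.34], [0.16, 2.42], [-1.27, 4.41], [0.06, 2.06], [-2.6, 2.6]. Speed limits (rad/s): [2.22, 2.22, 2.79, 2.79, 3.14, 3.14, 3.14].

INTERFACE

Orientations are given as a unit quaternion [x, y, z, w].
In Python, from bench import readout, vision, r gives the robot as it stands.
- The arm moves only by the tool arm_command, never from a script. Its argument "targets" is a list that holds one entry, the list of rows, each a list of 6 numbers: the shift along the tool's x, y, z in m, then the turn, a rotation vector about the tool's x, y, z in degrees. A call has 1 to 12 rows; each row shifts and turns the commanded pose from where the row before left it, along the tool's axes as they then stand; what a row does not reach is not made up. A row lasts 1/12 s, in which the tool goes at most 41.7 mm and 7.16 degrees, less where a joint would pass 70% of its speed; a pose out of reach is approached as far as the arm can. A call is refused whole if a number of a shift passes 0.0417 or a number of a turn 7.16, either way. A call with a gripper value outside its range is refused whole. "hand" is the opening, from 0 (shut) to 1 (fully open), set as the call begins (left out, the last holds). The fingers move at their own pace and stop on an object; "grip_force" is the grip in N (left out, the last holds). Time passes only in rows, so rows that do not move let the fingers close. It gives the time, the measured TCP pose, the force and the opening at its end, in the units of the state.
- readout.read_state(): the state, without advancing time (a new reading comes with each control period).
- vision.camera(name): name is "scene" or "top"; returns a dict with "pixels" (420x560x3 uint8, blue, green, red), "fovy" (degrees; the focal length in pixels is half the picture's height over the tangent of half this angle, whatever the lens; pixels are square), "cx", "cy" (the principal point, pixels), "D" ([k1, k2, p1, p2, k3] as OpenCV has them; the pictures are not rectified), "R" (3x3) and "t" (3): a world point X has camera coordinates R X + t. Camera axes: x right, y down, z forward; pixel columns grow to the right and rows downward; lengths in m; the calibration is good to about 2 mm. A picture is of the moment at which its call begins. There is no depth.
- r.close_job(): hands the job in, once; it reports no verdict.
The state is a dict: "time": time; "joint_positions": joint angles; "joint_vel": joint speeds; "joint_torque": joint torques, N m; "ee_pos": TCP position; "eef_rot": TCP orientation; "ft_force": force on the tool from outside, world axes, zero at the start; "torque": the same for the moment, N m; "width": finger opening in m.
Only numpy, scipy, OpenCV 4.12 (cv2) and the standard library are available. Lean on these libraries where they do the work, as an engineer would, in place of code of your own. Each camera call takes 0.05 s, during which the arm holds its last target.

TASK

Dry-stack the foot of a wind-chime display stand in the gluing jig: put the thick grooved plinth block down flat between the four corner posts, then the flat square spacer with the big hole squarely on top of it, then the round disc centred on the spacer with its brass socket up. Set each part down rather than dropping it, let go of it before fetching the next, and leave the glass chime, ink stone, brush pot and paint dish where they stand.

Things in the scene. Friction and masses are not known exactly. Their poses are not given: they have to be found in the camera images.
- jig: fixed gluing jig: plywood board 110 x 110 x 10 mm with a square nest of four L-shaped aluminium corner posts, 4 mm thick. Origin at the centre of the underside, x and y along the edges, z up. Nest 60 mm wall to wall (2 mm play each side); posts upright to 40 mm above the board, then flared to 52 mm (79 mm across outside). A 38 mm opening for a finger in the middle of each side.
- nest (a point): centre of the nest's floor, on the board's top face, 10 mm above the jig's origin; same axes as the jig
- plinth: loose wooden plinth block, 56 x 56 x 24 mm, 70 g: a slab 8 mm high, a 3 mm dark groove (3 mm deep) and above it a slab 13 mm high, plain on top. Origin at the centre of the underside, x and y along its edges, z up; any of its four quarter turns will do.
- spacer: loose flat wooden spacer, 56 x 56 x 10 mm, 25 g, with a 28 mm hole through its middle. Origin at the centre of the underside, x and y along its edges, z up; any of its four quarter turns will do.
- disc: loose round wooden disc, 56 mm in diameter, 12 mm thick, 70 g, with a brass socket 16 mm in diameter standing 14 mm up from the middle of its top. Origin at the centre of the underside, z up; any yaw will do. It can be gripped by its rim or by the socket.
- chime: bystander: clear glass wind-chime bell standing mouth down, 74 mm in diameter, 76 mm high with its red stub; origin at the centre of its underside
- inkstone: bystander: dark ink stone, 130 x 75 x 22 mm; origin at the centre of its underside, x along its length
- brush_pot: bystander: round wooden pot 80 mm in diameter and 100 mm high, full of brushes reaching to about 210 mm; origin at the centre of its underside
- paint_dish: bystander: small white china dish, 72 mm in diameter, 24 mm high; origin at the centre of its underside
Mind the look-alikes: they are no part of the job. Leave any blue or orange look-alike of the disc alone.

How it is judged:
By the outcome, as a careful person would: the job done as asked, in the order asked, and still so for the second after the job is handed in, with the robot touching nothing.
It also fails if it takes over 69 s, if anything falls off the work surface, if the arm or the gripper's body presses on something with over 40 N, if the wrist force passes 120 N, or if a joint passes its speed limit or range.

## Working session

There is one attempt and no reset: what is moved stays moved. The work goes in short steps, Python scripts to look and compute and a tool call to move; the robot and the scene stay as the last step left them, time stands still between calls to the robot, and variables do not carry over. Pictures are saved under pics/ and viewed, and the job is handed in when it is done.

Besides the shell and the picture viewer there is one more tool, called after "Request:" as a command line: name --argument value ..., lists and objects as JSON in quotes. arm_command: Moves the arm, as the interface text tells. Its arguments: {"type":"object","properties":{"targets":{"type":"array","items":{"type":"array","items":{"type":"array","items":{"type":"number"}}}},"hand":{"type":"number"},"grip_force":{"type":"number"}},"required":["targets"]}

```bash
ls; mkdir -p pics
python3 - <<'E'
from bench import readout, vision, r
import cv2,numpy as np
s=readout.read_state()
for k in("time","ee_pos","eef_rot","ft_force","width"):print(k,s[k])
for n in("scene","top"):
    c=vision.camera(n); cv2.imwrite(f"pics/{n}0.png",c["pixels"]); 
    print(n,c["fovy"],c["cx"],c["cy"],c["D"],c["R"],c["t"])
E
```

```text
pics
time 0.0
ee_pos [0.26874527 0.56383806 0.22175541]
eef_rot [ 0.59825119  0.37700843 -0.37781996 -0.59767235]
ft_force [0.16968861 0.18190474 0.63537001]
width 0.08721788615170649
scene 43.737411717510994 277.994202873251 210.11914504147452 [-0.09056677  0.          0.          0.          0.        ] [[ 0.6153125   0.78814811 -0.01459763]
 [ 0.64772405 -0.51606329 -0.56047501]
 [-0.44927062  0.33541204 -0.82804268]] [-0.37816768 -0.37537593  1.84706033]
top 42.6352222475208 282.85848779916734 208.92617159458536 [-0.12393283  0.          0.          0.          0.        ] [[ 0.01021346 -0.99988878  0.01086841]
 [-0.98093526 -0.01212809 -0.19395599]
 [ 0.19406623 -0.00868024 -0.98095002]] [0.00528245 0.60028259 1.29730548]
```

View pics/scene0.png

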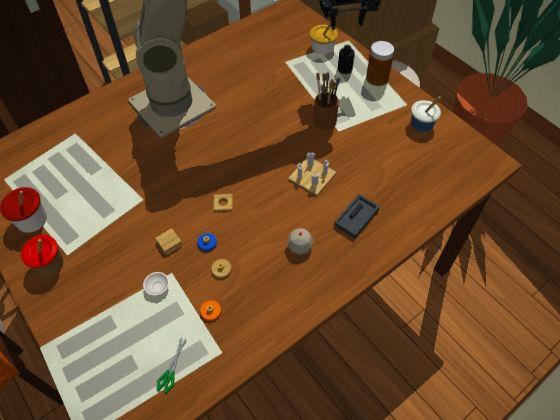

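View pics/top0.png

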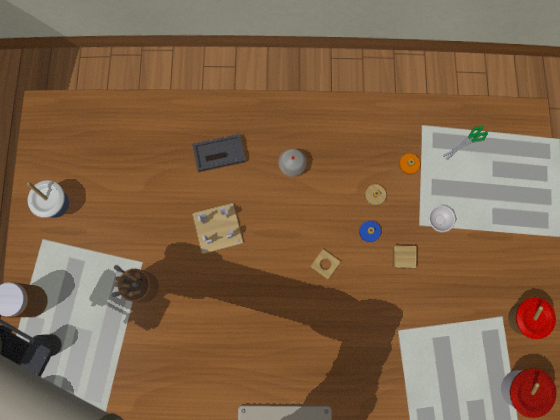

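Run:
```python
import cv2,numpy as np
a=cv2.imread("pics/top0.png");b=cv2.imread("pics/scene0.png")
z=lambda im,x,y,w,h,f:cv2.resize(im[y:y+h,x:x+w],None,fx=f,fy=f,interpolation=cv2.INTER_CUBIC)
cv2.imwrite("pics/z1.png",z(a,300,145,130,140,4.2))
cv2.imwrite("pics/z2.png",z(b,145,180,110,150,4))
cv2.imwrite("pics/z3.png",np.hstack([z(a,180,190,75,70,5),z(b,280,145,75,70,5)]))
```

```text
(no output)
```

View pics/z1.png

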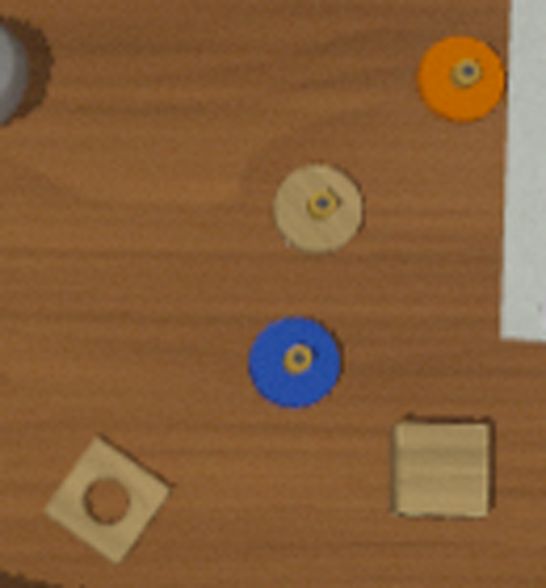

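View pics/z2.png

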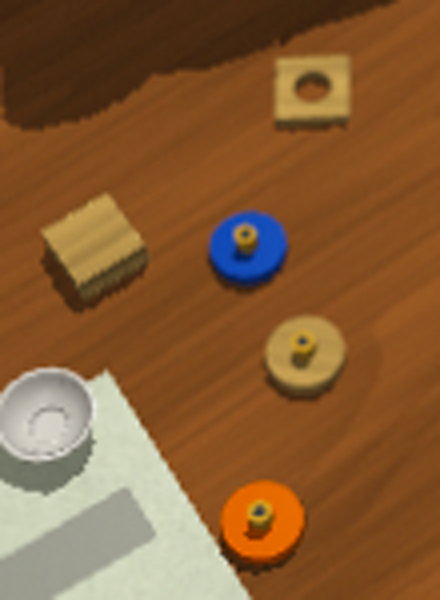

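View pics/z3.png

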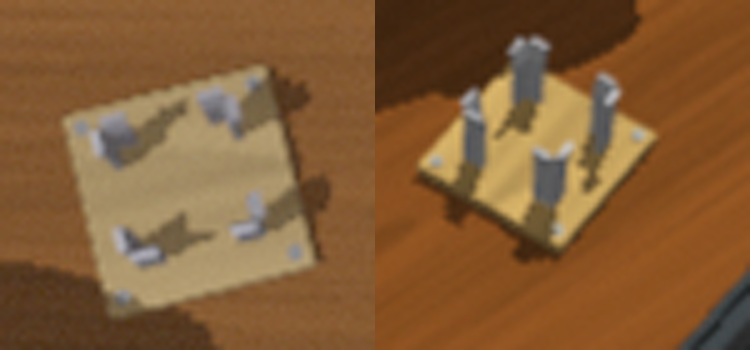

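```bash
cat > h.py <<'E'
import cv2,numpy as np
from scipy.spatial.transform import Rotation as Ro
def cam(n):
    from bench import vision
    c=vision.camera(n); return prep(c)
def prep(c):
    h=c["pixels"].shape[0]; f=h/2/np.tan(np.radians(c["fovy"])/2)
    c["K"]=np.array([[f,0,c["cx"]],[0,f,c["cy"]],[0,0,1.]]); c["D"]=np.array(c["D"],float); c["R"]=np.array(c["R"]);c["t"]=np.array(c["t"]); return c
def plane(c,uv,z):
    uv=np.asarray(uv,float).reshape(-1,1,2)
    p=cv2.undistortPoints(uv,c["K"],c["D"])[:,0]
    d=np.c_[p,np.ones(len(p))]@c["R"]; o=-c["R"].T@c["t"]
    return o+d*((z-o[2])/d[:,2])[:,None]
def proj(c,X):
    X=np.asarray(X,float).reshape(-1,3)
    return cv2.projectPoints(X,cv2.Rodrigues(c["R"])[0],c["t"],c["K"],c["D"])[0][:,0]
E
python3 - <<'E'
import sys;sys.path.insert(0,'.')
from h import *
from bench import readout
import pickle
s=readout.read_state();print(Ro.from_quat(s["eef_rot"]).as_matrix().round(3))
C={n:cam(n) for n in("top","scene")};pickle.dump(C,open("C0.pkl","wb"))
for n,pts in(("top",[(405,257),(325,264),(375,195),(370,231),(410,163),(218,228),(292,162),(442,218),(130,285),(220,153)]),("scene",[(169,241),(223,203),(221,268),(313,176)])):
    c=C[n];hsv=cv2.cvtColor(c["pixels"],cv2.COLOR_BGR2HSV)
    for p in pts: print(n,p,plane(c,p,0.01).round(3)[0],hsv[p[1],p[0]])
    print(hsv[300,300],hsv[220,300])
E
```

```text
[[ 0.43  -0.001 -0.903]
 [ 0.903 -0.001  0.43 ]
 [-0.001 -1.    -0.   ]]
top (405, 257) [ 0.487 -0.306  0.01 ] [ 21 110 162]
top (325, 264) [ 0.467 -0.098  0.01 ] [ 14 156 142]
top (375, 195) [ 0.65  -0.231  0.01 ] [ 21 177 156]
top (370, 231) [ 0.554 -0.216  0.01 ] [ 20 130 131]
top (410, 163) [ 0.74  -0.329  0.01 ] [ 21 160 158]
top (218, 228) [0.557 0.179 0.01 ] [ 19  94 166]
top (292, 162) [ 0.737 -0.011  0.01 ] [ 30   7 147]
top (442, 218) [ 0.591 -0.409  0.01 ] [160   4 184]
top (130, 285) [0.406 0.402 0.01 ] [ 8 81 57]
top (220, 153) [0.76  0.181 0.01 ] [165  42  49]
[ 13 155  89] [ 14 161 130]
scene (169, 241) [ 0.486 -0.303  0.01 ] [ 19 153 163]
scene (223, 203) [ 0.473 -0.102  0.01 ] [ 13 191 143]
scene (221, 268) [ 0.653 -0.233  0.01 ] [ 20 209 117]
scene (313, 176) [0.565 0.179 0.01 ] [105   4 141]
[ 13 200 134] [ 14 196 138]
```

Run:
```python
from h import *
import pickle
C=pickle.load(open("C0.pkl","rb"))
for n in C:
    c=C[n];print(n,"cam pos",(-c["R"].T@c["t"]).round(3))
    hsv=cv2.cvtColor(c["pixels"],cv2.COLOR_BGR2HSV)
    sat=(80,150) if n=="top" else (90,175)
    m=cv2.inRange(hsv,(16,sat[0],125),(28,sat[1],255))
    b=c["pixels"].copy()
    cs,_=cv2.findContours(m,cv2.RETR_EXTERNAL,cv2.CHAIN_APPROX_NONE)
    for k in cs:
        a=cv2.contourArea(k)
        if a<100 or a>5000: continue
        r=cv2.minAreaRect(k); M=cv2.moments(k)
        print(a,[round(float(v),1) for v in (*r[0],*r[1],r[2])],plane(c,r[0],0.01).round(3))
        cv2.drawContours(b,[k],-1,(0,0,255),1)
    cv2.imwrite(f"pics/m_{n}.png",b[100:380] )
```

```text
top cam pos [0.337 0.024 1.389]
466.0 [325.0, 263.8, 22.5, 22.5, 33.7] [[ 0.468 -0.098  0.01 ]]
438.5 [404.0, 257.0, 22.0, 22.0, 90.0] [[ 0.487 -0.304  0.01 ]]
1449.0 [217.0, 227.9, 42.4, 43.2, 76.0] [[0.558 0.182 0.01 ]]
325.5 [375.0, 194.0, 20.0, 20.0, 90.0] [[ 0.653 -0.231  0.01 ]]
scene cam pos [ 1.306 -0.515  1.314]
258.0 [220.5, 267.5, 17.0, 19.0, 90.0] [[ 0.651 -0.234  0.01 ]]
299.0 [167.7, 239.1, 16.6, 20.6, 59.0] [[ 0.478 -0.302  0.01 ]]
273.0 [222.5, 201.5, 15.0, 19.0, 90.0] [[ 0.468 -0.1    0.01 ]]
493.5 [313.9, 175.7, 35.0, 29.4, 29.1] [[0.566 0.182 0.01 ]]
171.0 [111.0, 61.5, 14.3, 14.8, 63.4] [[-0.343 -0.065  0.01 ]]
145.0 [130.5, 52.0, 13.9, 14.3, 63.4] [[-0.343  0.021  0.01 ]]
125.5 [91.0, 5.0, 10.0, 18.0, 90.0] [[-0.739  0.039  0.01 ]]
```

View pics/m_top.png

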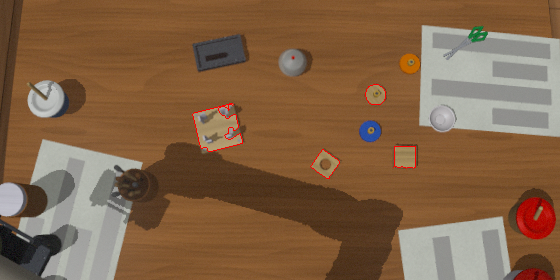

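View pics/m_scene.png

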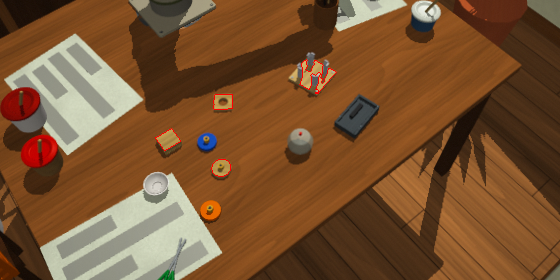

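```bash
cat >> h.py <<'E'
def rectfit(c,ctr,half,z,thr=None,ch=1,U=8,dbg=None):
    """upsample crop, threshold, biggest blob at ctr; minAreaRect of world points"""
    x0,y0=int(ctr[0]-half),int(ctr[1]-half); w=2*half+1
    g=c["pixels"][y0:y0+w,x0:x0+w].astype(np.float32)[:,:,ch]
    gu=cv2.resize(g,None,fx=U,fy=U,interpolation=cv2.INTER_CUBIC)
    gu8=np.clip(gu,0,255).astype(np.uint8)
    if thr is None: thr,_=cv2.threshold(gu8,0,255,cv2.THRESH_OTSU)
    m=(gu8>thr).astype(np.uint8)
    m=cv2.morphologyEx(m,cv2.MORPH_OPEN,np.ones((U,U),np.uint8))
    cs,_=cv2.findContours(m,cv2.RETR_EXTERNAL,cv2.CHAIN_APPROX_NONE)
    k=max(cs,key=cv2.contourArea)
    uv=(k[:,0].astype(float)+0.5)/U-0.5+[x0,y0]
    W=plane(c,uv,z)[:,:2]
    r=cv2.minAreaRect((W*1000).astype(np.float32))
    if dbg:
        b=cv2.cvtColor(gu8,cv2.COLOR_GRAY2BGR);cv2.drawContours(b,[k],-1,(0,0,255),1);cv2.imwrite(dbg,b)
    return W*1000,r,thr,uv
E
python3 - <<'E'
from h import *
import pickle
C=pickle.load(open("C0.pkl","rb"))
jobs={"plinth":((404,257),(168,240),.024),"spacer":((325,264),(223,202),.010),"disc":((375,194),(221,268),.012),"jig":((217,228),(313,176),.010)}
for k,(a,b,z) in jobs.items():
    for n,p in(("top",a),("scene",b)):
        for ch in (0,1):
            W,r,t,uv=rectfit(C[n],p,26 if k=="jig" else 16,z,ch=ch,dbg=f"pics/d_{k}_{n}{ch}.png")
            (ex,ey),er=cv2.minEnclosingCircle(W.astype(np.float32))
            h=cv2.convexHull(W.astype(np.float32));M=cv2.moments(h)
            print(k,n,ch,"rect",np.round(r[0],1),np.round(r[1],1),round(r[2],1),"thr",t,"hullc",round(M["m10"]/M["m00"],1),round(M["m01"]/M["m00"],1))
def row(k): return np.hstack([cv2.resize(cv2.imread(f"pics/d_{k}_{n}{ch}.png"),(195,195)) for n in("top","scene") for ch in(0,1)])
cv2.imwrite("pics/d.png",np.vstack([row(k) for k in jobs])[:780])
cv2.imwrite("pics/d1.png",np.vstack([row(k) for k in list(jobs)[:3]]))
cv2.imwrite("pics/d2.png",row("jig"))
E
```

```text
plinth top 0 rect [ 486.2 -302.8] [57.8 57.1] 89.6 thr 68.0 hullc 486.5 -302.6
plinth top 1 rect [ 486.2 -303. ] [57.  56.6] 89.5 thr 110.0 hullc 486.4 -302.9
plinth scene 0 rect [ 487.3 -304. ] [57.8 57.6] 89.0 thr 50.0 hullc 487.4 -304.2
plinth scene 1 rect [ 487.1 -303.9] [57.3 57.2] 89.0 thr 106.0 hullc 487.1 -304.0
spacer top 0 rect [467.4 -98.3] [57.1 57.1] 54.7 thr 68.0 hullc 467.5 -98.3
spacer top 1 rect [467.4 -98.2] [57.1 56.7] 54.6 thr 111.0 hullc 467.5 -98.2
spacer scene 0 rect [468.  -99.4] [57.9 58.3] 54.8 thr 50.0 hullc 468.1 -99.3
spacer scene 1 rect [467.7 -99.2] [57.9 58. ] 54.6 thr 107.0 hullc 467.8 -99.2
disc top 0 rect [ 652.  -231.9] [55.1 55.3] 0.9 thr 68.0 hullc 651.4 -231.6
disc top 1 rect [ 652.2 -231.9] [54.8 54.8] 0.9 thr 110.0 hullc 651.8 -231.8
disc scene 0 rect [ 652.8 -232.8] [55.5 55.8] 51.8 thr 51.0 hullc 652.8 -232.9
disc scene 1 rect [ 652.4 -232.8] [54.5 55.7] 21.2 thr 109.0 hullc 652.6 -232.7
jig top 0 rect [557.7 181.6] [111.4 110.3] 15.2 thr 79.0 hullc 558.3 181.2
jig top 1 rect [557.6 181.8] [111.5 110.6] 15.4 thr 114.0 hullc 558.5 181.3
jig scene 0 rect [551.6 190.4] [119.1 133.9] 15.6 thr 62.0 hullc 551.6 188.5
jig scene 1 rect [555.3 179.5] [117.3 111. ] 15.4 thr 113.0 hullc 558.5 179.3
```

View pics/d1.png

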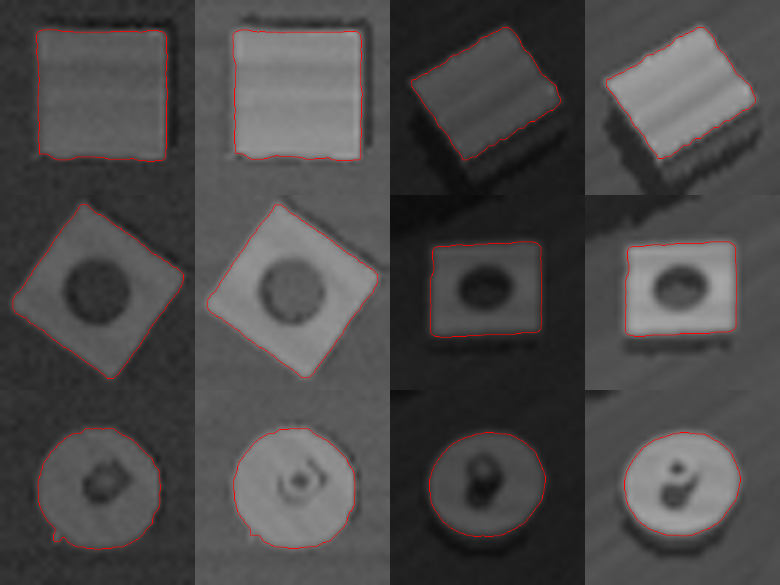

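View pics/d2.png

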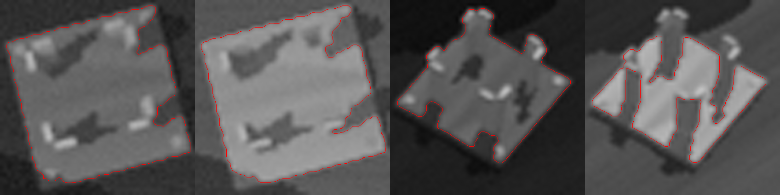

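Run:
```python
from h import *
import pickle
C=pickle.load(open("C0.pkl","rb"))
c=C["scene"]
cv2.imwrite("pics/pl.png",cv2.resize(c["pixels"][225:260,150:190],None,fx=15,fy=15,interpolation=cv2.INTER_CUBIC))
# sample along vertical line at mid of the side facing camera (+x face at y=-303 ; -y face)
for nm,pt in(("+x",[(.5145,-.303-d) for d in(-.015,-.005,.005,.015)]),("-y",[(.4865+d,-.3315) for d in(-.015,-.005,.005,.015)])):
    zs=np.arange(-.004,.029,.002); acc=0
    for p in pt:
        uv=proj(c,[[*p,z] for z in zs]).astype(np.float32)
        acc=acc+cv2.remap(c["pixels"][:,:,1].astype(np.float32),uv[:,0][None],uv[:,1][None],cv2.INTER_LINEAR)[0]/4
    print(nm,[(round(z*1000),round(float(a))) for z,a in zip(zs,acc)])
for n,ctr in(("top",(217,228)),("scene",(313,176))):
    W,r,t,uv=rectfit(C[n],ctr,26,.010,ch=1)
    c0=np.array([558,181.]);
    for th in(15.3,):
        q=(W-c0)@Ro.from_euler('z',th,degrees=True).as_matrix()[:2,:2]
        out=[]
        for ax in(0,1):
            for s in(-1,1):
                o=q[:,1-ax]; sel=(np.sign(q[:,ax])==s)&(abs(q[:,ax])>50)&(abs(q[:,ax])<60)&(abs(o)<50)
                v=q[sel]; f=np.polyfit(v[:,1-ax],v[:,ax],1); f=np.polyfit(*(v[abs(np.polyval(f,v[:,1-ax])-v[:,ax])<1][:,[1-ax,ax]].T),1)
                print(n,ax,s,"offset",round(f[1],2),"slope deg",round(np.degrees(f[0]),2),sel.sum())
```

```text
+x [(-4, 46), (-2, 51), (0, 56), (2, 61), (4, 68), (6, 72), (8, 74), (10, 73), (12, 71), (14, 67), (16, 64), (18, 64), (20, 71), (22, 88), (24, 106), (26, 123), (28, 133)]
-y [(-4, 55), (-2, 58), (0, 63), (2, 66), (4, 70), (6, 73), (8, 77), (10, 81), (12, 87), (14, 92), (16, 98), (18, 103), (20, 108), (22, 112), (24, 117), (26, 122), (28, 127)]
top 0 -1 offset -55.04 slope deg 0.11 273
top 0 1 offset 54.71 slope deg -0.04 297
top 1 -1 offset -53.65 slope deg 0.48 209
top 1 1 offset 55.05 slope deg 0.23 280
scene 0 -1 offset -54.35 slope deg 0.56 163
scene 0 1 offset 55.15 slope deg -0.19 172
scene 1 -1 offset -54.86 slope deg 1.08 170
scene 1 1 offset 54.03 slope deg 0.2 145
```

View pics/pl.png

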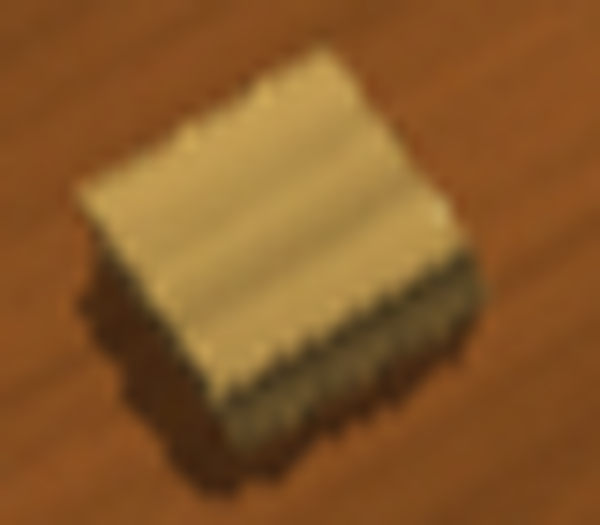

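```bash
cat > face.py <<'E'
from h import *
import pickle
C=pickle.load(open("C0.pkl","rb"))
def face(c,ax,val,lo,hi,box):
    x0,y0,x1,y1=box
    uu,vv=np.meshgrid(np.arange(x0,x1),np.arange(y0,y1)); uv=np.c_[uu.ravel(),vv.ravel()].astype(float)
    p=cv2.undistortPoints(uv.reshape(-1,1,2),c["K"],c["D"])[:,0]
    d=np.c_[p,np.ones(len(p))]@c["R"]; o=-c["R"].T@c["t"]
    X=o+d*((val-o[ax])/d[:,ax])[:,None]
    g=c["pixels"][vv.ravel(),uu.ravel()].astype(float)
    s=(X[:,1-ax]>lo)&(X[:,1-ax]<hi)&(X[:,2]>-.01)&(X[:,2]<.04)
    return X[s,2]*1000,g[s],uv[s]
def show(*a):
    z,g,_=face(*a)
    for b in np.arange(-8,36,2):
        s=(z>=b)&(z<b+2)
        if s.any(): print(b+1,s.sum(),g[s].mean(0).round(0),end=' | ')
    print()
if __name__=="__main__":
    show(C["scene"],0,.5145,-.326,-.281,(140,220,200,270))
    show(C["scene"],1,-.3315,.463,.510,(140,220,200,270))
    show(C["top"],1,-.2755,.463,.510,(380,235,425,280))
    show(C["top"],0,.4585,-.326,-.281,(380,235,425,280))
E
python3 face.py
```

```text
-7 6 [19. 47. 79.] | -5 5 [18. 42. 72.] | -3 6 [21. 46. 74.] | -1 4 [26. 56. 83.] | 1 6 [27. 56. 78.] | 3 6 [33. 66. 88.] | 5 5 [39. 75. 97.] | 7 6 [38. 74. 95.] | 9 6 [38. 74. 94.] | 11 4 [40. 74. 95.] | 13 6 [36. 69. 89.] | 15 7 [34. 65. 83.] | 17 5 [33. 63. 80.] | 19 5 [31. 61. 78.] | 21 7 [39. 77. 98.] | 23 5 [ 53. 103. 131.] | 25 5 [ 56. 110. 140.] | 27 6 [ 68. 133. 167.] | 29 6 [ 73. 142. 178.] | 31 6 [ 74. 143. 179.] | 33 6 [ 73. 143. 179.] | 35 6 [ 75. 146. 183.] | 
-7 2 [25. 52. 76.] | -3 3 [29. 56. 77.] | 1 3 [31. 61. 82.] | 5 3 [30. 60. 80.] | 9 3 [40. 76. 98.] | 13 2 [ 48.  94. 119.] | 17 3 [ 54. 105. 134.] | 21 3 [ 59. 115. 146.] | 25 3 [ 62. 123. 155.] | 29 3 [ 74. 143. 180.] | 33 3 [ 65. 131. 171.] | 
-7 7 [ 50.  86. 126.] | -5 7 [ 50.  87. 127.] | -3 3 [ 53.  90. 129.] | 5 7 [ 55.  86. 107.] | 7 7 [ 55.  85. 107.] | 9 4 [ 57.  86. 108.] | 17 6 [ 71. 109. 131.] | 19 7 [ 72. 109. 131.] | 21 5 [ 76. 114. 136.] | 29 7 [ 87. 132. 155.] | 31 6 [ 83. 128. 150.] | 33 6 [ 92. 138. 162.] | 
5 8 [ 47.  82. 119.] | 7 9 [ 52.  84. 114.] | 35 13 [ 77. 117. 137.] |
```

Run:
```python
from face import *
def facen(c,ctr,yaw,half,box,zmin=-.012,zmax=.036):
    n=np.array([np.cos(yaw),np.sin(yaw),0]);t=np.array([-n[1],n[0],0]); P=np.array([*ctr,0])+half*n
    x0,y0,x1,y1=box
    uu,vv=np.meshgrid(np.arange(x0,x1),np.arange(y0,y1)); uv=np.c_[uu.ravel(),vv.ravel()].astype(float)
    p=cv2.undistortPoints(uv.reshape(-1,1,2),c["K"],c["D"])[:,0]
    d=np.c_[p,np.ones(len(p))]@c["R"]; o=-c["R"].T@c["t"]
    X=o+d*(((P-o)@n)/(d@n))[:,None]
    a=(X-P)@t; g=c["pixels"][vv.ravel(),uu.ravel()].astype(float)
    s=(abs(a)<.024)&(X[:,2]>zmin)&(X[:,2]<zmax); z=X[s,2]*1000;g=g[s]
    for b in np.arange(-12,36,2):
        q=(z>=b)&(z<b+2)
        if q.any(): print(b+1,q.sum(),g[q].mean(0).round(0)[1:],end='|')
    print()
c=C["scene"]
print("spacer");facen(c,(.4677,-.0988),np.radians(-35.4),.028,(190,180,250,230))
print("plinth +x");facen(c,(.4868,-.3034),np.radians(-0.7),.028,(140,220,200,270))
print("jig faces");facen(c,(.558,.181),np.radians(15.3),.055,(270,140,360,220));facen(c,(.558,.181),np.radians(15.3-90),.055,(270,140,360,220))
```

```text
spacer
-11 5 [ 80. 138.]|-9 5 [ 74. 128.]|-7 8 [ 59. 104.]|-5 3 [55. 96.]|-3 7 [54. 92.]|-1 8 [54. 82.]|1 2 [59. 82.]|3 8 [65. 88.]|5 7 [69. 90.]|7 3 [ 88. 112.]|9 9 [107. 135.]|11 4 [125. 158.]|13 6 [142. 178.]|15 8 [150. 187.]|17 3 [158. 196.]|19 8 [158. 196.]|21 7 [161. 200.]|23 4 [151. 189.]|25 8 [152. 189.]|27 4 [157. 196.]|29 7 [141. 179.]|31 8 [131. 173.]|33 3 [148. 186.]|35 8 [106. 156.]|
plinth +x
-11 5 [ 62. 109.]|-9 7 [48. 84.]|-7 6 [46. 80.]|-5 5 [42. 72.]|-3 7 [45. 74.]|-1 5 [53. 80.]|1 6 [55. 77.]|3 7 [63. 86.]|5 5 [76. 98.]|7 7 [75. 96.]|9 6 [73. 93.]|11 6 [75. 96.]|13 6 [70. 90.]|15 6 [67. 85.]|17 6 [62. 80.]|19 6 [62. 78.]|21 6 [67. 86.]|23 7 [100. 128.]|25 6 [108. 138.]|27 7 [129. 162.]|29 5 [143. 179.]|31 6 [142. 178.]|33 7 [143. 179.]|35 5 [145. 182.]|
jig faces
-11 3 [ 74. 128.]|-9 3 [ 75. 129.]|-7 2 [ 72. 122.]|-5 3 [ 68. 115.]|-3 3 [ 69. 116.]|-1 2 [ 69. 112.]|1 3 [59. 88.]|3 3 [63. 91.]|5 2 [ 76. 104.]|7 3 [ 93. 117.]|9 3 [102. 128.]|11 2 [116. 142.]|13 3 [136. 166.]|15 3 [146. 178.]|17 2 [154. 188.]|19 4 [162. 196.]|21 3 [167. 202.]|23 2 [166. 202.]|25 5 [168. 203.]|27 2 [168. 204.]|29 3 [162. 196.]|31 4 [158. 192.]|33 3 [167. 201.]|35 2 [162. 196.]|
-11 6 [ 68. 118.]|-9 5 [ 64. 112.]|-7 4 [ 59. 104.]|-5 6 [49. 86.]|-3 5 [47. 80.]|-1 5 [51. 78.]|1 5 [55. 78.]|3 5 [61. 83.]|5 5 [69. 88.]|7 5 [ 80. 101.]|9 5 [104. 128.]|11 6 [116. 143.]|13 4 [131. 160.]|15 6 [139. 168.]|17 5 [148. 179.]|19 5 [135. 164.]|21 5 [140. 170.]|23 5 [143. 174.]|25 6 [149. 181.]|27 5 [142. 172.]|29 5 [130. 158.]|31 5 [142. 173.]|33 5 [136. 166.]|35 6 [145. 176.]|
```

Request:
arm_command --targets '[[[-0.029,-0.002,-0.024,0,0,0],[-0.029,-0.002,-0.024,0,0,0],[-0.029,-0.002,-0.024,0,0,0],[-0.029,-0.002,-0.024,0,0,0],[-0.029,-0.002,-0.024,0,0,0],[-0.029,-0.002,-0.024,0,0,0],[-0.029,-0.002,-0.024,0,0,0],[-0.029,-0.002,-0.024,0,0,0],[-0.029,-0.002,-0.024,0,0,0],[-0.029,-0.002,-0.024,0,0,0],[-0.029,-0.002,-0.024,0,0,0],[-0.029,-0.002,-0.024,0,0,0]]]' --hand 1 --grip_force 25

```text
time: 1.2
ee_pos: [0.3791, 0.1243, 0.2466]
eef_rot: [-0.598, -0.378, 0.377, 0.598]
ft_force: [0.7, 0.5, -0.2]
width: 0.0867
```

Request:
arm_command --targets '[[[-0.029,0,-0.024,0,0,0],[-0.029,0,-0.024,0,0,0],[-0.029,0,-0.024,0,0,0],[-0.029,0,-0.024,0,0,0],[-0.029,0,-0.024,0,0,0],[-0.029,0,-0.024,0,0,0],[-0.029,0,-0.024,0,0,0],[-0.029,0.01,-0.024,0,-6.2,0],[0,0.02,0,0,-6.2,0],[0,0.02,0,0,-6.2,0],[0,0.02,0,0,-6.2,0],[0,0,0,0,0,0]]]'

```text
time: 2.2
ee_pos: [0.4492, -0.159, 0.175]
eef_rot: [-0.505, -0.492, 0.495, 0.508]
ft_force: [-0.6, 0.2, 0.2]
width: 0.0871
```

```bash
cat >> h.py <<'E'
def go(pos,yaw):
    """shift in current tool frame to reach pos, then turn about tool y to put tool x at yaw (tool down)"""
    from bench import readout
    s=readout.read_state(); R=Ro.from_quat(s["eef_rot"]); p=np.array(s["ee_pos"])
    X=np.array([np.cos(yaw*np.pi/180),np.sin(yaw*np.pi/180),0]);Y=np.array([0,0,-1.]);T=Ro.from_matrix(np.c_[X,Y,np.cross(X,Y)])
    d=R.inv().apply(np.array(pos)-p); rv=(R.inv()*T).as_rotvec(degrees=True)
    x=R.as_matrix()[:,0]
    print("t",s["time"],"p",p.round(4),"yaw",round(np.degrees(np.arctan2(x[1],x[0])),2),"w",round(s["width"],4),"F",np.round(s["ft_force"],1))
    print("shift mm",(d*1000).round(1),"norm",round(np.linalg.norm(d)*1000,1),"turn",rv.round(2))
    print("shift after turn mm",(T.inv().apply(np.array(pos)-p)*1000).round(1))
E
python3 -c "
from h import *
go((.4868,-.3034,.10),89.3)
from bench import readout;print(readout.read_state()['joint_positions'])"
```

```text
t 2.2 p [ 0.4492 -0.159   0.175 ] yaw 88.54 w 0.0871 F [-0.6  0.2  0.2]
shift mm [-143.5   74.7  -41.6] norm 167.0 turn [-0.31 -0.75  0.04]
shift after turn mm [-144.    75.   -39.3]
[-0.51661446  0.01903267  0.78130668  1.93384152 -0.01370618  1.19974548
  1.81504627]
```

Request:
arm_command --targets '[[[-0.0288,0.015,-0.0079,0,-0.75,0],[-0.0288,0.015,-0.0079,0,0,0],[-0.0288,0.015,-0.0079,0,0,0],[-0.0288,0.015,-0.0079,0,0,0],[-0.0288,0.015,-0.0079,0,0,0],[0,0,0,0,0,0],[0,0,0,0,0,0]]]'

```text
time: 2.78
ee_pos: [0.4871, -0.3055, 0.1027]
eef_rot: [-0.505, -0.493, 0.495, 0.506]
ft_force: [-0.9, 0.1, -0.9]
width: 0.0872
```

```bash
python3 -c "
from h import *
go((.4868,-.3034,.004),89.3)
c=cam('top');cv2.imwrite('pics/t1.png',cv2.resize(c['pixels'][190:320,330:460],None,fx=4,fy=4))
c=cam('scene');cv2.imwrite('pics/s1.png',cv2.resize(c['pixels'][180:300,110:240],None,fx=4,fy=4))
"
```

```text
t 2.7833 p [ 0.4871 -0.3055  0.1027] yaw 88.66 w 0.0872 F [-0.9  0.1 -0.9]
shift mm [ 2.1 98.7  0.1] norm 98.7 turn [-0.16 -0.64 -0.  ]
shift after turn mm [ 2.1 98.7  0.4]
```

View pics/s1.png

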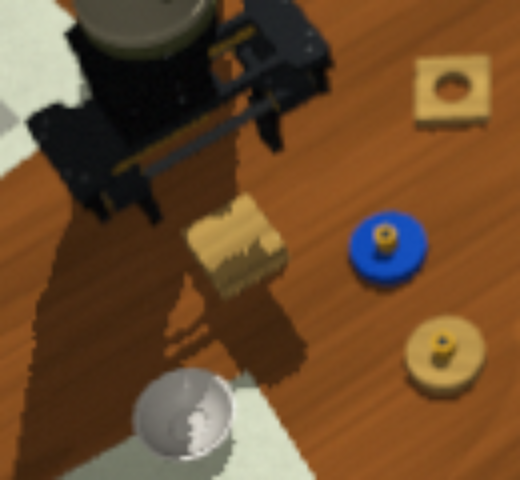

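Request:
arm_command --targets '[[[0.002,0.033,0,0,-0.7,0],[0,0.033,0,0,0,0],[0,0.022,0,0,0,0],[0,0.008,0,0,0,0],[0,0,0,0,0,0],[0,0,0,0,0,0]]]'

```text
time: 3.38
ee_pos: [0.4889, -0.3016, 0.0086]
eef_rot: [0.501, 0.499, -0.498, -0.501]
ft_force: [0.1, -0.2, 0.4]
width: 0.087
```

```bash
python3 -c "
from h import *
go((.4868,-.3034,.004),89.3)"
```

```text
t 3.3833 p [ 0.4889 -0.3016  0.0086] yaw 89.73 w 0.087 F [ 0.1 -0.2  0.4]
shift mm [-1.8  4.6  2.1] norm 5.4 turn [0.08 0.43 0.04]
shift after turn mm [-1.9  4.6  2.1]
```

Request:
arm_command --targets '[[[-0.001,0.0045,0.0015,0,0.4,0],[0,0,0,0,0,0]]]'

```text
time: 3.55
ee_pos: [0.4869, -0.3032, 0.0036]
eef_rot: [0.504, 0.497, -0.496, -0.503]
ft_force: [-0.4, -0.1, -0.8]
width: 0.0866
```

Request:
arm_command --targets '[[[0,0,0,0,0,0],[0,0,0,0,0,0],[0,0,0,0,0,0],[0,0,0,0,0,0],[0,0,0,0,0,0],[0,0,0,0,0,0]]]' --hand 0

```text
time: 4.05
ee_pos: [0.4864, -0.303, 0.0026]
eef_rot: [-0.503, -0.497, 0.497, 0.503]
ft_force: [-0.6, 0.4, 1.6]
width: 0.0557
```

```bash
python3 -c "
from h import *
go((.4868,-.3034,.004),89.3)"
```

```text
t 4.05 p [ 0.4864 -0.303   0.0026] yaw 89.3 w 0.0557 F [-0.6  0.4  1.6]
shift mm [-0.4 -1.4 -0.4] norm 1.5 turn [-0.01 -0.    0.04]
shift after turn mm [-0.4 -1.4 -0.4]
```

Request:
arm_command --targets '[[[0,-0.02,0,0,0,0],[0,-0.04,0,0,0,0],[0,-0.04,0,0,0,0],[0,-0.04,0,-7,0,0],[0,0,0,-7,0,0],[0,0,0,-7,0,0],[0,0,0,-7,0,0],[0,0,0,-7,0,0],[0,0,0,-7,0,0],[0,0,0,0,0,0]]]'

```text
time: 4.88
ee_pos: [0.4856, -0.3087, 0.1507]
eef_rot: [0.631, 0.614, -0.338, -0.332]
ft_force: [-0.4, -0.1, -1.0]
width: 0.0556
```

```bash
python3 -c "
from h import *
go((.4868,-.3034,.004),89.3)
from bench import readout;print(readout.read_state()['joint_positions'])
for n in('top','scene'):
    c=cam(n);cv2.imwrite('pics/'+n+'2.png',c['pixels'])
    a=proj(c,[[.487,-.303,.16]])[0].astype(int);print(a)
    cv2.imwrite('pics/'+n+'2z.png',cv2.resize(c['pixels'][a[1]-35:a[1]+35,a[0]-45:a[0]+45],None,fx=8,fy=8,interpolation=cv2.INTER_CUBIC))
"
```

```text
t 4.8833 p [ 0.4856 -0.3087  0.1507] yaw 89.09 w 0.0556 F [-0.4 -0.1 -1. ]
shift mm [  8.2 123.   79.9] norm 146.9 turn [33.43  0.12 -1.14]
shift after turn mm [  5.4 146.7  -1.1]
[-0.46180198 -0.10966841  1.13940887  2.17260609 -0.44975464  0.58553184
  2.58341585]
[418 249]
[158 212]
```

View pics/scene2z.png

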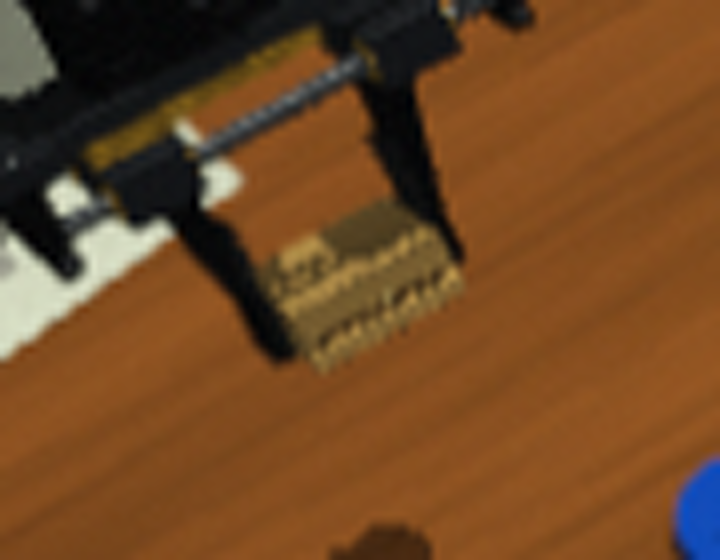

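Run:
```python
from h import *
from bench import readout
import pickle
C=pickle.load(open("C0.pkl","rb"))
s=readout.read_state();R=Ro.from_quat(s["eef_rot"]);p=np.array(s["ee_pos"])
for n in("scene","top"):
    c=C[n];c["pixels"]=cv2.imread(f"pics/{n}2.png");g=c["pixels"][:,:,1].astype(np.float32)
    hs=np.arange(-4,33,1.5); acc=np.zeros(len(hs)); xs=np.linspace(-.016,.016,25)
    for x in xs:
        uv=proj(c,[p+R.apply([x,.0026-h/1000,-.028]) for h in hs]).astype(np.float32)
        acc+=cv2.remap(g,uv[:,0][None],uv[:,1][None],cv2.INTER_LINEAR)[0]/len(xs)
    print(n,[(h,int(a)) for h,a in zip(hs,acc)])
    q=proj(c,[p+R.apply([x,.0026-h/1000,-.028]) for h in(0,8,11,24) for x in(-.028,.028)]);print(q.round(1).tolist())
```

```text
scene [(np.float64(-4.0), 74), (np.float64(-2.5), 75), (np.float64(-1.0), 75), (np.float64(0.5), 79), (np.float64(2.0), 87), (np.float64(3.5), 95), (np.float64(5.0), 101), (np.float64(6.5), 106), (np.float64(8.0), 108), (np.float64(9.5), 97), (np.float64(11.0), 80), (np.float64(12.5), 72), (np.float64(14.0), 77), (np.float64(15.5), 87), (np.float64(17.0), 92), (np.float64(18.5), 92), (np.float64(20.0), 91), (np.float64(21.5), 91), (np.float64(23.0), 95), (np.float64(24.5), 108), (np.float64(26.0), 118), (np.float64(27.5), 118), (np.float64(29.0), 106), (np.float64(30.5), 89), (np.float64(32.0), 76)]
[[152.8, 224.1], [171.1, 213.4], [151.5, 221.6], [169.8, 210.9], [151.0, 220.6], [169.4, 210.0], [148.8, 216.5], [167.3, 205.9]]
top [(np.float64(-4.0), 54), (np.float64(-2.5), 53), (np.float64(-1.0), 53), (np.float64(0.5), 53), (np.float64(2.0), 53), (np.float64(3.5), 59), (np.float64(5.0), 67), (np.float64(6.5), 75), (np.float64(8.0), 84), (np.float64(9.5), 97), (np.float64(11.0), 109), (np.float64(12.5), 121), (np.float64(14.0), 121), (np.float64(15.5), 111), (np.float64(17.0), 101), (np.float64(18.5), 92), (np.float64(20.0), 89), (np.float64(21.5), 87), (np.float64(23.0), 84), (np.float64(24.5), 86), (np.float64(26.0), 94), (np.float64(27.5), 101), (np.float64(29.0), 109), (np.float64(30.5), 114), (np.float64(32.0), 119)]
[[432.3, 238.8], [408.4, 238.4], [433.1, 240.2], [409.1, 239.9], [433.4, 240.8], [409.4, 240.4], [434.7, 243.2], [410.5, 242.9]]
```

Request:
arm_command --targets '[[[0,0,0,6.7,0,-0.2],[0,0,0,6.7,0,-0.2],[0,0,0,6.7,0,-0.2],[0,0,0,6.7,0,-0.2],[0,0,0,6.7,0,-0.2],[0.02,0,-0.003,0,0,0],[0.037,0,-0.0055,0,0,0],[0.037,0,-0.0055,0,0,0],[0.037,0,-0.0055,0,0,0],[0.037,0,-0.0055,0,0,0],[0.037,0,-0.0055,0,0,0],[0.037,0,-0.0055,0,0,0]]]'

```text
time: 5.98
ee_pos: [0.5256, -0.0638, 0.1485]
eef_rot: [-0.501, -0.494, 0.503, 0.502]
ft_force: [0.5, 0.4, -0.2]
width: 0.0556
```

Request:
arm_command --targets '[[[0.037,0,-0.0055,0,0,0],[0.037,0,-0.0055,0,0,0],[0.037,0,-0.0055,0,0,0],[0.037,0,-0.0055,0,0,0],[0.037,0,-0.0055,0,0,0],[0.02,0,-0.0055,0,0,0],[0,0,0,0,-5.5,0],[0,0,0,0,-5.5,0],[0,0,0,0,-5.2,0],[0,0,0,0,0,0]]]'

```text
time: 6.82
ee_pos: [0.5597, 0.1391, 0.1461]
eef_rot: [-0.425, -0.561, 0.569, 0.426]
ft_force: [0.1, -1.2, -0.5]
width: 0.0558
```

```bash
python3 -c "
from h import *
go((.558,.181,.09),105.4)
from bench import readout;print(readout.read_state()['joint_positions'])"
```

```text
t 6.8167 p [0.5597 0.1391 0.1461] yaw 106.07 w 0.0558 F [ 0.1 -1.2 -0.5]
shift mm [ 41.1  55.8 -10.6] norm 70.1 turn [-0.64  0.67 -0.35]
shift after turn mm [40.9 56.1 -9.5]
[-1.04963552  0.39310704  0.90413703  1.71909039 -0.32122403  1.20057827
  1.78993921]
```

Request:
arm_command --targets '[[[0.0205,0.028,-0.005,-0.6,0.7,-0.35],[0.0205,0.028,-0.005,0,0,0],[0,0,0,0,0,0],[0,0,0,0,0,0]]]'

```text
time: 7.15
ee_pos: [0.557, 0.1815, 0.0889]
eef_rot: [-0.43, -0.56, 0.562, 0.431]
ft_force: [1.1, -0.4, 0.1]
width: 0.056
```

```bash
python3 -c "
from h import *
go((.558,.181,.07),105.4)
from bench import readout
import pickle
P={'s':readout.read_state()}
for n,d in(('top',(217,228)),('scene',(313,176))):
    c=cam(n);P[n]=c;cv2.imwrite('pics/'+n+'3.png',cv2.resize(c['pixels'][d[1]-45:d[1]+35,d[0]-45:d[0]+45],None,fx=8,fy=8,interpolation=cv2.INTER_CUBIC))
pickle.dump(P,open('C3.pkl','wb'))
"
```

```text
t 7.15 p [0.557  0.1815 0.0889] yaw 105.05 w 0.056 F [ 1.1 -0.4  0.1]
shift mm [-0.8 18.9 -0.8] norm 18.9 turn [-0.13 -0.35 -0.01]
shift after turn mm [-0.8 18.9 -0.8]
```

View pics/scene3.png

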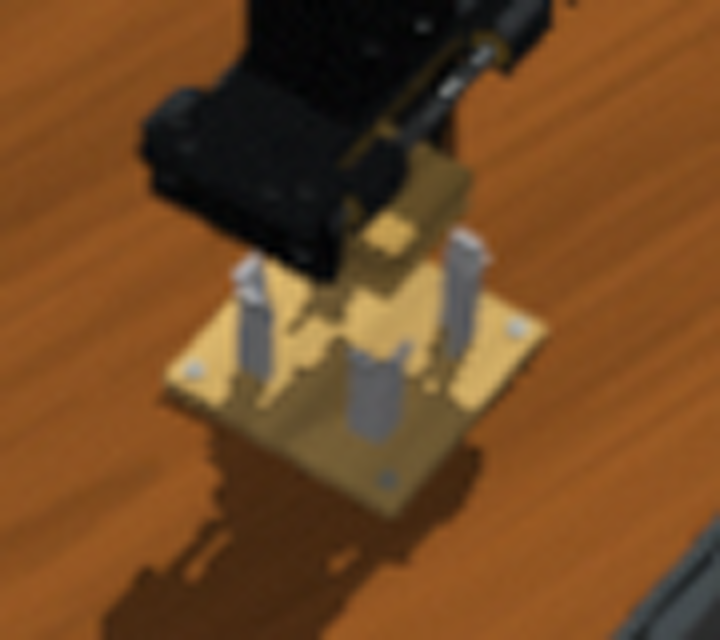

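View pics/top3.png

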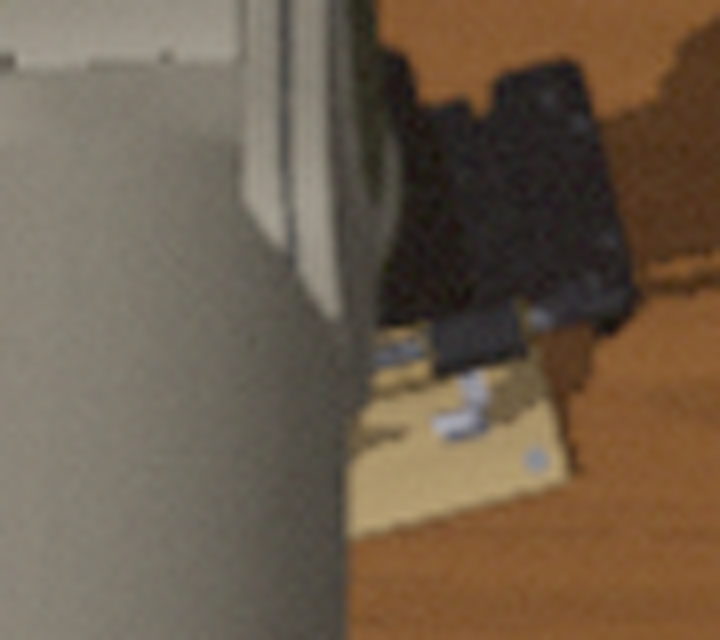

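Request:
arm_command --targets '[[[-0.0005,0.012,-0.0005,0,-0.2,0],[0,0.012,0,0,0,0],[0,0.01,0,0,0,0],[0,0.008,0,0,0,0],[0,0,0,0,0,0]]]'

```text
time: 7.67
ee_pos: [0.5583, 0.1792, 0.0478]
eef_rot: [0.43, 0.562, -0.562, -0.429]
ft_force: [0.4, 0.2, -1.2]
width: 0.0557
```

```bash
python3 -c "
from h import *
go((.558,.181,.014),105.4)"
```

```text
t 7.6667 p [0.5583 0.1792 0.0478] yaw 105.23 w 0.0557 F [ 0.4  0.2 -1.2]
shift mm [ 1.8 33.8 -0.2] norm 33.8 turn [ 0.06 -0.17  0.01]
shift after turn mm [ 1.8 33.8 -0.2]
```

Request:
arm_command --targets '[[[0.0005,0.003,0,0,0,0]]]'

```text
time: 7.75
ee_pos: [0.5592, 0.1798, 0.0467]
eef_rot: [0.43, 0.563, -0.561, -0.429]
ft_force: [-4.7, -2.2, 1.6]
width: 0.0559
```

Request:
arm_command --targets '[[[0,0,0,0,0,0]]]'

```text
time: 7.83
ee_pos: [0.5591, 0.1801, 0.0466]
eef_rot: [0.43, 0.563, -0.561, -0.429]
ft_force: [-1.6, -0.1, -1.8]
width: 0.0559
```

Request:
arm_command --targets '[[[0,0,0,0,0,0]]]'

```text
time: 7.92
ee_pos: [0.5591, 0.1802, 0.047]
eef_rot: [0.43, 0.563, -0.561, -0.429]
ft_force: [-1.9, -0.4, -1.2]
width: 0.0556
```

```bash
python3 -c "
from h import *
go((.558,.181,.014),105.4)
d=(313,170)
c=cam('scene');cv2.imwrite('pics/s4.png',cv2.resize(c['pixels'][d[1]-35:d[1]+35,d[0]-45:d[0]+45],None,fx=8,fy=8,interpolation=cv2.INTER_CUBIC))
go((.558,.181,.014),105.4)
"
```

```text
t 7.9167 p [0.5591 0.1802 0.047 ] yaw 105.25 w 0.0556 F [-1.9 -0.4 -1.2]
shift mm [ 1. 33.  1.] norm 33.0 turn [ 0.2  -0.15  0.04]
shift after turn mm [ 1.1 33.   0.9]
t 7.9667 p [0.5591 0.1802 0.0471] yaw 105.25 w 0.0556 F [-1.7 -0.1 -2. ]
shift mm [ 1.  33.1  1. ] norm 33.1 turn [ 0.2  -0.15  0.05]
shift after turn mm [ 1.  33.1  0.9]
```

View pics/s4.png

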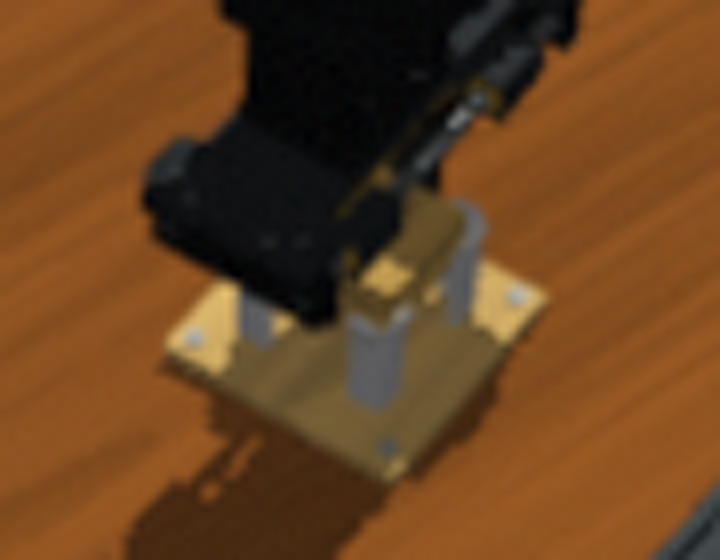

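Request:
arm_command --targets '[[[0.001,0.001,0.001,0.2,-0.15,0],[0,0.005,0,0,0,0],[0,0,0,0,0,0]]]'

```text
time: 8.22
ee_pos: [0.5583, 0.1808, 0.0405]
eef_rot: [0.429, 0.563, -0.562, -0.428]
ft_force: [-0.4, -0.5, -1.0]
width: 0.0559
```

```bash
python3 -c "
from h import *
go((.558,.181,.014),105.4)"
```

```text
t 8.2167 p [0.5583 0.1808 0.0405] yaw 105.4 w 0.0559 F [-0.4 -0.5 -1. ]
shift mm [ 0.2 26.5  0.2] norm 26.5 turn [ 0.05 -0.    0.02]
shift after turn mm [ 0.2 26.5  0.2]
```

Request:
arm_command --targets '[[[0,0.008,0,0,0,0],[0,0.008,0,0,0,0],[0,0.005,0,0,0,0],[0,0.003,0,0,0,0],[0,0,0,0,0,0]]]'

```text
time: 8.63
ee_pos: [0.5577, 0.1807, 0.0159]
eef_rot: [-0.428, -0.562, 0.563, 0.429]
ft_force: [0.3, -1.1, -2.4]
width: 0.0558
```

Request:
arm_command --targets '[[[0,0.0015,0,0,0,0],[0,0,0,0,0,0]]]'

```text
time: 8.8
ee_pos: [0.5582, 0.1808, 0.0153]
eef_rot: [0.429, 0.563, -0.562, -0.429]
ft_force: [1.2, -2.0, -1.6]
width: 0.056
```

Request:
arm_command --targets '[[[0,0.0015,0,0,0,0],[0,0,0,0,0,0]]]'

```text
time: 8.97
ee_pos: [0.5584, 0.1808, 0.014]
eef_rot: [0.429, 0.563, -0.562, -0.428]
ft_force: [1.1, -2.6, -1.0]
width: 0.0558
```

Request:
arm_command --targets '[[[0,0.001,0,0,0,0],[0,0,0,0,0,0]]]'

```text
time: 9.13
ee_pos: [0.5584, 0.1809, 0.013]
eef_rot: [0.429, 0.563, -0.562, -0.429]
ft_force: [0.9, -3.2, -2.2]
width: 0.0556
```

Request:
arm_command --targets '[[[0,0.001,0,0,0,0],[0,0,0,0,0,0]]]'

```text
time: 9.3
ee_pos: [0.5584, 0.1809, 0.0126]
eef_rot: [0.428, 0.563, -0.562, -0.429]
ft_force: [-1.9, -3.3, 7.4]
width: 0.056
```

Request:
arm_command --targets '[[[0,0,0,0,0,0],[0,0,0,0,0,0],[0,0,0,0,0,0],[0,0,0,0,0,0],[0,0,0,0,0,0]]]' --hand 1

```text
time: 9.72
ee_pos: [0.558, 0.1812, 0.0118]
eef_rot: [0.428, 0.563, -0.562, -0.429]
ft_force: [0.3, -0.4, 0.5]
width: 0.0813
```

Request:
arm_command --targets '[[[0,-0.02,0,0,0,0],[0,-0.04,0,0,0,0],[0,-0.04,0,0,0,0],[-0.03,-0.02,0.01,0,0,0],[-0.04,0,0.01,0,0,0],[-0.04,0,0.01,0,0,0],[-0.04,0,0.01,0,0,0],[-0.04,0,0.01,0,0,0],[0,0,0,0,0,0]]]'

```text
time: 10.47
ee_pos: [0.5595, -0.0254, 0.1326]
eef_rot: [-0.432, -0.56, 0.56, 0.431]
ft_force: [-0.6, -1.8, 1.0]
width: 0.0867
```

```bash
python3 -c "
from h import *
go((.4677,-.0988,.10),54.6)
for n,d in(('top',(217,228)),('scene',(313,170))):
    c=cam(n);cv2.imwrite('pics/'+n+'5.png',cv2.resize(c['pixels'][d[1]-35:d[1]+35,d[0]-45:d[0]+45],None,fx=8,fy=8,interpolation=cv2.INTER_CUBIC))
from bench import readout;print(readout.read_state()['joint_positions'])
"
```

```text
t 10.4667 p [ 0.5595 -0.0254  0.1326] yaw 104.77 w 0.0867 F [-0.6 -1.8  1. ]
shift mm [-47.5  32.6 107.6] norm 122.0 turn [ 0.11 50.17 -0.09]
shift after turn mm [-113.1   32.6   32.3]
[-0.83077671  0.3715599   0.95326375  1.78880178 -0.33112074  1.15150638
  2.06300624]
```

View pics/scene5.png

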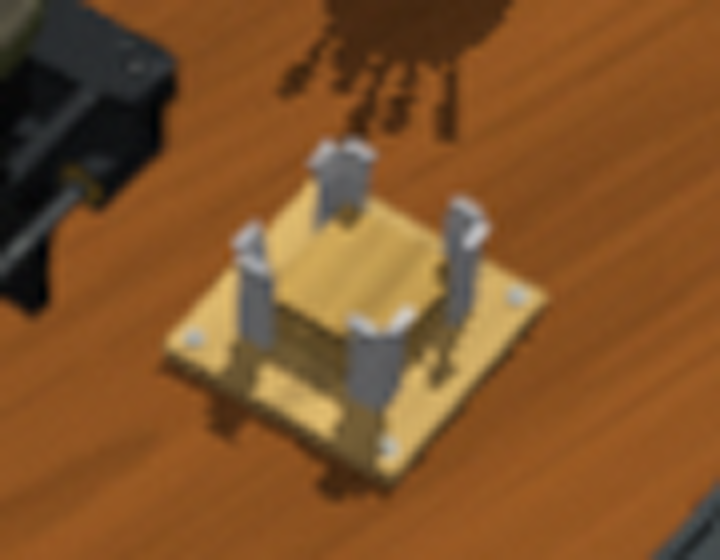

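View pics/top5.png

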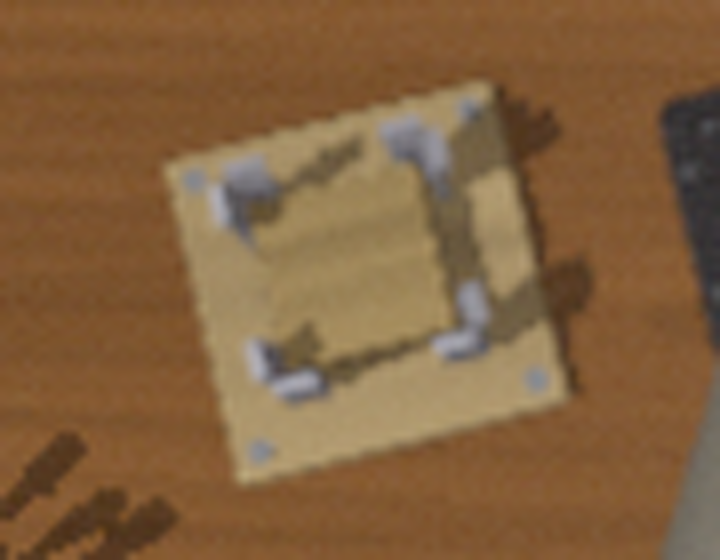

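Request:
arm_command --targets '[[[-0.0119,0.008,0.0269,0,0,0],[-0.0119,0.008,0.0269,0,0,0],[-0.0119,0.008,0.0269,0,0,0],[-0.0119,0.008,0.0269,0,0,0],[0,0.008,0,0,7.1,0],[0,0.008,0,0,7.1,0],[0,0.008,0,0,7.1,0],[0,0.008,0,0,7.1,0],[0,0.008,0,0,7.1,0],[0,0.008,0,0,7.1,0],[0,0.008,0,0,7.1,0],[0,0,0,0,0,0]]]'

```text
time: 11.57
ee_pos: [0.4688, -0.0883, 0.0424]
eef_rot: [-0.625, -0.329, 0.33, 0.626]
ft_force: [-0.0, -0.5, 0.1]
width: 0.0873
```

Request:
arm_command --targets '[[[0,0,0,0,0,0]]]'

```text
time: 11.65
ee_pos: [0.4693, -0.0891, 0.0435]
eef_rot: [-0.624, -0.332, 0.332, 0.624]
ft_force: [0.7, 0.4, 0.8]
width: 0.0871
```

```bash
python3 -c "
from h import *
go((.4677,-.0988,.003),54.6)"
```

```text
t 11.65 p [ 0.4693 -0.0891  0.0435] yaw 56.01 w 0.0871 F [0.7 0.4 0.8]
shift mm [-8.9 40.5 -4.2] norm 41.6 turn [-0.04  1.41 -0.03]
shift after turn mm [-8.8 40.5 -4.4]
```

Request:
arm_command --targets '[[[-0.009,0.008,-0.0042,0,1.4,0],[0,0.012,0,0,0,0],[0,0.012,0,0,0,0],[0,0.005,0,0,0,0],[0,0,0,0,0,0],[0,0,0,0,0,0]]]'

```text
time: 12.15
ee_pos: [0.468, -0.0996, 0.0072]
eef_rot: [-0.629, -0.324, 0.323, 0.629]
ft_force: [0.1, -0.6, -0.8]
width: 0.087
```

```bash
python3 -c "
from h import *
go((.4677,-.0988,.003),54.6)"
```

```text
t 12.15 p [ 0.468  -0.0996  0.0072] yaw 54.42 w 0.087 F [ 0.1 -0.6 -0.8]
shift mm [0.4 4.2 0.7] norm 4.3 turn [-0.   -0.18  0.06]
shift after turn mm [0.4 4.2 0.7]
```

Request:
arm_command --targets '[[[0,0.004,0.0005,0,-0.1,0],[0,0,0,0,0,0]]]'

```text
time: 12.32
ee_pos: [0.4675, -0.0992, 0.0028]
eef_rot: [-0.628, -0.324, 0.323, 0.629]
ft_force: [-1.4, 0.3, -0.1]
width: 0.087
```

Request:
arm_command --targets '[[[0,0,0,0,0,0],[0,0,0,0,0,0],[0,0,0,0,0,0],[0,0,0,0,0,0],[0,0,0,0,0,0],[0,0,0,0,0,0]]]' --hand 0 --grip_force 15

```text
time: 12.82
ee_pos: [0.4673, -0.0995, 0.0027]
eef_rot: [-0.629, -0.323, 0.323, 0.629]
ft_force: [0.0, -0.1, 0.6]
width: 0.0558
```

```bash
python3 -c "
from h import *
go((.4677,-.0988,.12),54.6)
go((.5582,.1809,.12),15.4)
from bench import readout;print(readout.read_state()['joint_positions'])"
```

```text
t 12.8167 p [ 0.4673 -0.0995  0.0027] yaw 54.4 w 0.0558 F [ 0.  -0.1  0.6]
shift mm [ 9.000e-01 -1.173e+02  1.000e-01] norm 117.3 turn [-0.01 -0.2   0.04]
shift after turn mm [ 8.000e-01 -1.173e+02  1.000e-01]
t 12.8167 p [ 0.4673 -0.0995  0.0027] yaw 54.4 w 0.0558 F [ 0.  -0.1  0.6]
shift mm [ 281.  -117.    89.3] norm 317.2 turn [-3.0e-02  3.9e+01  4.0e-02]
shift after turn mm [ 162.1 -117.3  246.2]
[-0.78515083  0.46026536  1.04980013  2.09820767 -0.52747587  0.87387349
  1.52314494]
```

Request:
arm_command --targets '[[[0,-0.037,0,0,0,0],[0,-0.04,0,0,0,0],[0,-0.04,0,0,0,0],[0.035,0,0.011,0,0,0],[0.035,0,0.011,0,0,0],[0.035,0,0.011,0,0,0],[0.035,0,0.011,0,0,0],[0.035,0,0.011,0,0,0],[0.035,0,0.011,0,0,0],[0.035,0,0.011,0,0,0],[0.035,0,0.011,0,0,0]]]'

```text
time: 13.73
ee_pos: [0.5588, 0.1813, 0.1196]
eef_rot: [-0.629, -0.323, 0.323, 0.629]
ft_force: [0.3, -0.9, 1.1]
width: 0.0553
```

Request:
arm_command --targets '[[[0,0,0,0,6.5,0],[0,0,0,0,6.5,0],[0,0,0,0,6.5,0],[0,0,0,0,6.5,0],[0,0,0,0,6.5,0],[0,0,0,0,6.5,0],[0,0,0,0,0,0],[0,0,0,0,0,0]]]'

```text
time: 14.4
ee_pos: [0.5586, 0.1792, 0.1197]
eef_rot: [0.701, 0.096, -0.096, -0.7]
ft_force: [0.6, -0.3, 0.5]
width: 0.056
```

```bash
python3 -c "
from h import *
go((.5582,.1809,.075),15.4)
from bench import readout;print(readout.read_state()['joint_positions'])"
```

```text
t 14.4 p [0.5586 0.1792 0.1197] yaw 15.6 w 0.056 F [ 0.6 -0.3  0.5]
shift mm [ 0.  44.7  1.7] norm 44.7 turn [0.01 0.2  0.01]
shift after turn mm [ 0.  44.7  1.7]
[-1.27784968  0.62210005  1.21454489  1.73678241 -0.61804271  1.22931362
  0.36945926]
```

Request:
arm_command --targets '[[[0,0.022,0.0015,0,0.2,0],[0,0.02,0,0,0,0],[0,0.005,0,0,0,0],[0,0,0,0,0,0],[0,0,0,0,0,0]]]'

```text
time: 14.82
ee_pos: [0.5586, 0.1806, 0.0736]
eef_rot: [-0.701, -0.094, 0.094, 0.701]
ft_force: [0.6, 0.2, -0.6]
width: 0.0559
```

```bash
python3 -c "
from h import *
go((.558,.181,.0372),15.4)
d=(313,170)
c=cam('scene');cv2.imwrite('pics/s6.png',cv2.resize(c['pixels'][d[1]-35:d[1]+35,d[0]-45:d[0]+45],None,fx=8,fy=8,interpolation=cv2.INTER_CUBIC))
"
```

```text
t 14.8167 p [0.5586 0.1806 0.0736] yaw 15.28 w 0.0559 F [ 0.6  0.2 -0.6]
shift mm [-0.5 36.4  0.5] norm 36.4 turn [-0.04 -0.12  0.04]
shift after turn mm [-0.5 36.4  0.5]
```

View pics/s6.png

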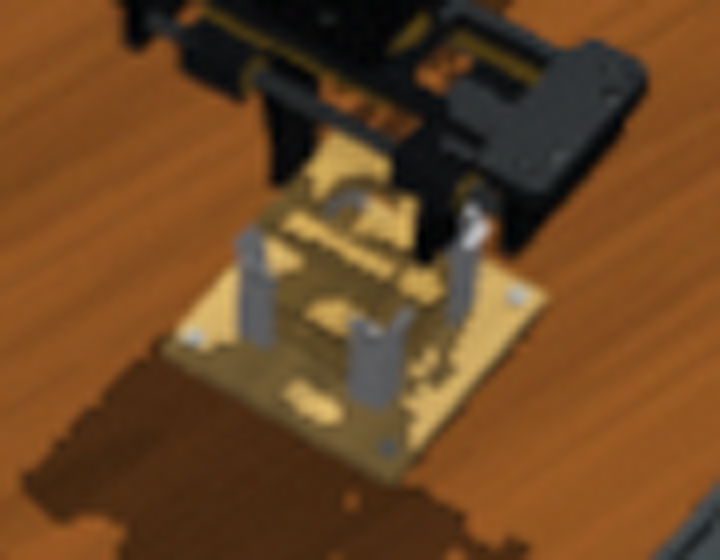

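Request:
arm_command --targets '[[[-0.0005,0.008,0.0005,0,-0.1,0],[0,0.008,0,0,0,0],[0,0.008,0,0,0,0],[0,0,0,0,0,0],[0,0,0,0,0,0]]]'

```text
time: 15.28
ee_pos: [0.5574, 0.181, 0.0484]
eef_rot: [-0.701, -0.094, 0.094, 0.701]
ft_force: [-0.3, 0.2, 0.1]
width: 0.0555
```

```bash
python3 -c "
from h import *
go((.558,.181,.0372),15.4)"
```

```text
t 15.2833 p [0.5574 0.181  0.0484] yaw 15.3 w 0.0555 F [-0.3  0.2  0.1]
shift mm [ 0.6 11.2 -0.2] norm 11.2 turn [-0.02 -0.1  -0.02]
shift after turn mm [ 0.5 11.2 -0.2]
```

Request:
arm_command --targets '[[[0.0005,0.005,0,0,0,0],[0,0.003,0,0,0,0],[0,0.001,0,0,0,0],[0,0,0,0,0,0]]]'

```text
time: 15.62
ee_pos: [0.558, 0.1813, 0.0396]
eef_rot: [-0.701, -0.094, 0.094, 0.701]
ft_force: [-0.5, -0.2, 0.0]
width: 0.0558
```

Request:
arm_command --targets '[[[0,0.001,0,0,0,0],[0,0,0,0,0,0]]]'

```text
time: 15.78
ee_pos: [0.5582, 0.1813, 0.0389]
eef_rot: [-0.701, -0.094, 0.094, 0.701]
ft_force: [-0.0, 0.6, -0.7]
width: 0.0561
```

Request:
arm_command --targets '[[[0,0.001,0,0,0,0],[0,0,0,0,0,0]]]'

```text
time: 15.95
ee_pos: [0.5582, 0.1814, 0.0379]
eef_rot: [-0.701, -0.094, 0.094, 0.701]
ft_force: [-0.2, 0.0, -0.6]
width: 0.0557
```

Request:
arm_command --targets '[[[0,0.001,0,0,0,0],[0,0,0,0,0,0]]]'

```text
time: 16.12
ee_pos: [0.5582, 0.1814, 0.0368]
eef_rot: [-0.701, -0.094, 0.094, 0.701]
ft_force: [-0.6, 0.4, -0.9]
width: 0.0553
```

Request:
arm_command --targets '[[[0,0.0005,0,0,0,0],[0,0,0,0,0,0]]]'

```text
time: 16.28
ee_pos: [0.5583, 0.1813, 0.0368]
eef_rot: [-0.7, -0.094, 0.094, 0.701]
ft_force: [-2.0, -0.3, 5.2]
width: 0.0559
```

Request:
arm_command --targets '[[[0,0,0,0,0,0],[0,0,0,0,0,0],[0,0,0,0,0,0],[0,0,0,0,0,0],[0,0,0,0,0,0]]]' --hand 1

```text
time: 16.7
ee_pos: [0.5582, 0.1813, 0.0363]
eef_rot: [-0.701, -0.094, 0.094, 0.701]
ft_force: [-0.3, -0.7, -1.0]
width: 0.0811
```

Request:
arm_command --targets '[[[0,-0.02,0,0,0,0],[0,-0.035,0,0,0,0],[0,-0.035,0,0,0,0],[0,0,0.04,0,0,0],[0,0,0.04,0,0,0],[0,0,0.04,0,0,0],[0,0,0.04,0,0,0],[0,0,0.04,0,0,0],[0,0,0,0,0,0]]]'

```text
time: 17.45
ee_pos: [0.5013, 0.3841, 0.1255]
eef_rot: [-0.699, -0.098, 0.099, 0.701]
ft_force: [-0.6, 1.7, 0.3]
width: 0.0875
```

```bash
python3 -c "
from h import *
go((.6523,-.2323,.10),0)
for n,d in(('top',(217,228)),('scene',(313,170))):
    c=cam(n);cv2.imwrite('pics/'+n+'7.png',cv2.resize(c['pixels'][d[1]-35:d[1]+35,d[0]-45:d[0]+45],None,fx=8,fy=8,interpolation=cv2.INTER_CUBIC))
from bench import readout;print(readout.read_state()['joint_positions'])
"
```

```text
t 17.45 p [0.5013 0.3841 0.1255] yaw 15.99 w 0.0875 F [-0.6  1.7  0.3]
shift mm [ -24.6   23.4 -634.2] norm 635.2 turn [-0.18 15.99 -0.06]
shift after turn mm [ 151.    25.5 -616.4]
[-1.51840035  0.70639242  1.18311764  1.61233662 -0.67551874  1.29017764
  0.04891282]
```

View pics/scene7.png

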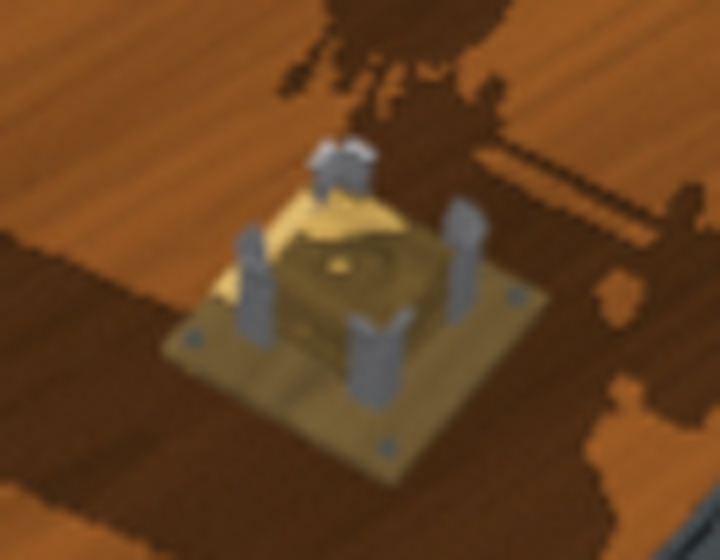

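View pics/top7.png

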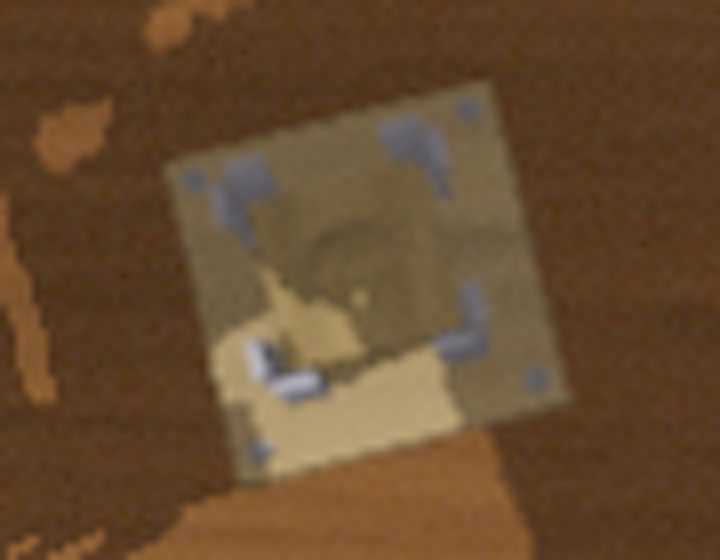

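```bash
python3 -c "
from h import *
c=cam('scene');cv2.imwrite('pics/s8.png',cv2.resize(c['pixels'][50:190,260:400],None,fx=4,fy=4))
"
```

```text
(no output)
```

View pics/s8.png

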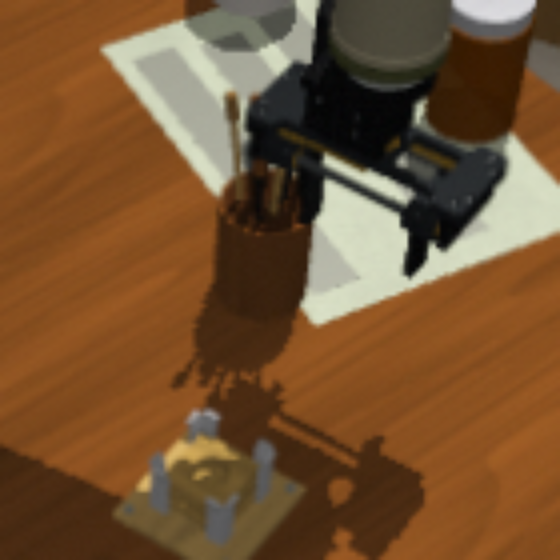

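Request:
arm_command --targets '[[[0.006,0,-0.02,0,0,0],[0.006,-0.005,-0.035,0,0,0],[0,-0.01,-0.035,0,0,0],[0,-0.01,-0.035,0,0,0]]]'

```text
time: 17.93
ee_pos: [0.5505, 0.2531, 0.1517]
eef_rot: [0.701, 0.093, -0.093, -0.701]
ft_force: [1.1, -0.3, 0.6]
width: 0.0872
```

```bash
python3 -c "
from h import *
go((.6523,-.2323,.10),0)
c=cam('scene');a=cv2.imread('pics/scene0.png');cv2.imwrite('pics/s9.png',np.hstack([cv2.resize(q[60:160,275:375],None,fx=4,fy=4) for q in (a,c['pixels'])]))
"
```

```text
t 17.9333 p [0.5505 0.2531 0.1517] yaw 15.16 w 0.0872 F [ 1.1 -0.3  0.6]
shift mm [ -28.7   51.7 -495.1] norm 498.6 turn [1.000e-02 1.516e+01 1.000e-02]
shift after turn mm [ 101.8   51.7 -485.4]
```

View pics/s9.png

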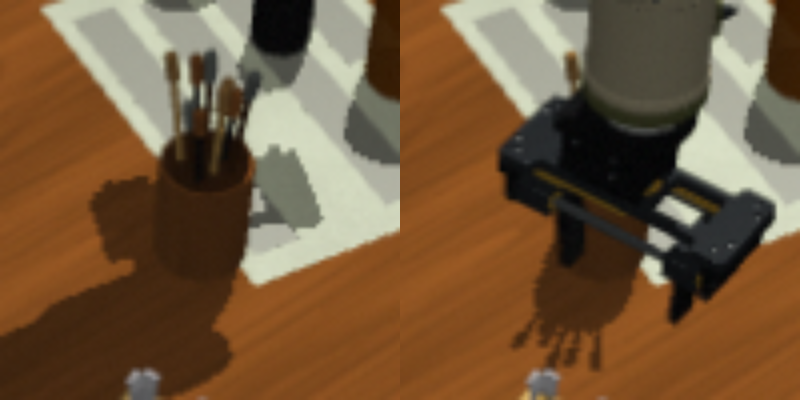

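Request:
arm_command --targets '[[[-0.0022,0,-0.038,0,0,0],[-0.0022,0,-0.038,0,0,0],[-0.0022,0,-0.038,0,0,0],[-0.0022,0,-0.038,0,0,0],[-0.0022,0,-0.038,0,0,0],[-0.0022,0,-0.038,0,0,0],[-0.0022,0,-0.038,0,0,0],[-0.0022,0,-0.038,0,0,0],[-0.0022,0,-0.038,0,0,0],[-0.0022,0,-0.038,0,0,0],[-0.0022,0,-0.038,0,0,0],[-0.0022,0,-0.038,0,0,0]]]'

```text
time: 18.98
ee_pos: [0.6439, -0.1936, 0.1513]
eef_rot: [-0.701, -0.093, 0.093, 0.701]
ft_force: [1.2, 1.1, 0.2]
width: 0.0871
```

Request:
arm_command --targets '[[[-0.002,0,-0.03,0,0,0],[0,0.02,0,0,0,0],[0,0.02,0,0,0,0],[0,0.01,0,0,0,0],[0,0,0,0,0,0],[0,0,0,0,0,0]]]'

```text
time: 19.48
ee_pos: [0.6504, -0.2198, 0.1013]
eef_rot: [-0.701, -0.094, 0.094, 0.701]
ft_force: [0.3, -0.3, -0.0]
width: 0.087
```

```bash
python3 -c "
from h import *
go((.6523,-.2323,.003),15.4)
c=cam('top');cv2.imwrite('pics/t10.png',cv2.resize(c['pixels'][140:270,310:460],None,fx=5,fy=5))
c=cam('scene');cv2.imwrite('pics/s10.png',cv2.resize(c['pixels'][210:330,150:300],None,fx=5,fy=5))
from bench import readout;print(readout.read_state()['joint_positions'])
"
```

```text
t 19.4833 p [ 0.6504 -0.2198  0.1013] yaw 15.26 w 0.087 F [ 0.3 -0.3 -0. ]
shift mm [ -1.4  98.3 -12.7] norm 99.2 turn [-0.04 -0.14 -0.  ]
shift after turn mm [ -1.5  98.3 -12.6]
[-0.39433679  0.78241745  1.03577527  1.45895953 -0.68461262  1.28792025
  0.97042765]
```

View pics/s10.png

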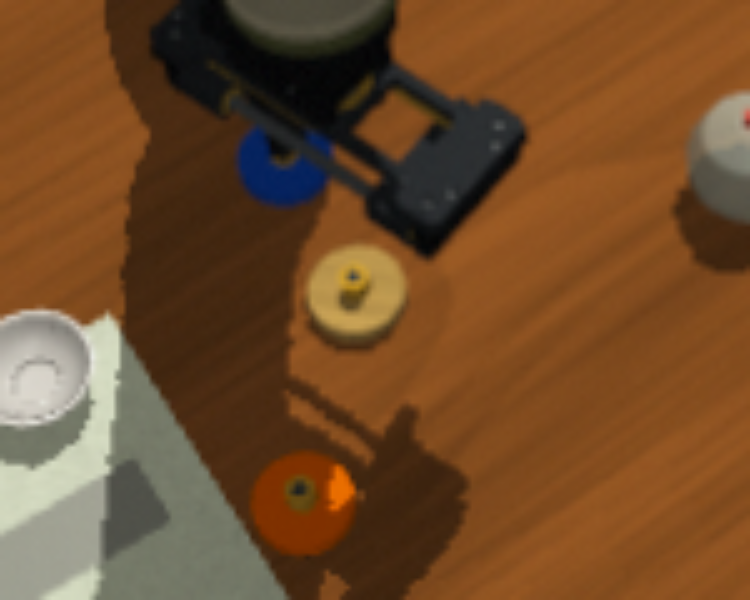

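Request:
arm_command --targets '[[[-0.0015,0.01,-0.0127,0,-0.1,0],[0,0.02,0,0,0,0],[0,0.025,0,0,0,0],[0,0,0,0,0,0],[0,0,0,0,0,0]]]'

```text
time: 20.0
ee_pos: [0.6526, -0.2317, 0.0465]
eef_rot: [-0.7, -0.095, 0.095, 0.701]
ft_force: [-0.3, -0.1, 1.4]
width: 0.0868
```

```bash
python3 -c "
from h import *
go((.6523,-.2323,.003),15.4)"
```

```text
t 20.0 p [ 0.6526 -0.2317  0.0465] yaw 15.42 w 0.0868 F [-0.3 -0.1  1.4]
shift mm [-0.4 43.5 -0.6] norm 43.5 turn [-0.06  0.02 -0.02]
shift after turn mm [-0.4 43.5 -0.5]
```

Request:
arm_command --targets '[[[-0.0004,0.02,-0.0005,0,0,0],[0,0.015,0,0,0,0],[0,0.005,0,0,0,0],[0,0.003,0,0,0,0],[0,0,0,0,0,0],[0,0,0,0,0,0]]]'

```text
time: 20.5
ee_pos: [0.6528, -0.2329, 0.004]
eef_rot: [-0.701, -0.095, 0.094, 0.701]
ft_force: [-0.1, 0.5, 0.5]
width: 0.0871
```

```bash
python3 -c "
from h import *
go((.6523,-.2323,.003),15.4)"
```

```text
t 20.5 p [ 0.6528 -0.2329  0.004 ] yaw 15.41 w 0.0871 F [-0.1  0.5  0.5]
shift mm [-0.4  1.   0.7] norm 1.2 turn [-0.    0.01  0.06]
shift after turn mm [-0.4  1.   0.7]
```

Request:
arm_command --targets '[[[0,0.001,0.0005,0,0,0],[0,0,0,0,0,0]]]'

```text
time: 20.67
ee_pos: [0.6527, -0.2322, 0.0027]
eef_rot: [-0.701, -0.095, 0.094, 0.701]
ft_force: [-0.3, -1.0, -0.2]
width: 0.087
```

Request:
arm_command --targets '[[[0,0,0,0,0,0],[0,0,0,0,0,0],[0,0,0,0,0,0],[0,0,0,0,0,0],[0,0,0,0,0,0],[0,0,0,0,0,0]]]' --hand 0 --grip_force 20

```text
time: 21.17
ee_pos: [0.6523, -0.2322, 0.0021]
eef_rot: [-0.7, -0.095, 0.095, 0.701]
ft_force: [0.1, -0.5, 0.2]
width: 0.0552
```

Request:
arm_command --targets '[[[0,-0.02,0,0,0,0],[0,-0.04,0,0,0,0],[0,-0.04,0,0,0,0],[0,-0.03,0,0,0,0],[0,0,0,0,0,0]]]'

```text
time: 21.58
ee_pos: [0.6545, -0.2342, 0.1392]
eef_rot: [0.702, 0.097, -0.092, -0.699]
ft_force: [0.2, -1.0, -0.7]
width: 0.0554
```

```bash
python3 -c "
from h import *
go((.558,.1811,.13),15.4)
c=cam('scene');cv2.imwrite('pics/s11.png',cv2.resize(c['pixels'][180:320,150:300],None,fx=5,fy=5))
from bench import readout;print(readout.read_state()['joint_positions'])"
```

```text
t 21.5833 p [ 0.6545 -0.2342  0.1392] yaw 15.38 w 0.0554 F [ 0.2 -1.  -0.7]
shift mm [ 17.1   7.4 426.1] norm 426.5 turn [ 0.26 -0.02  0.43]
shift after turn mm [ 17.3   9.2 426.1]
[-0.37162322  0.76365022  1.05277546  1.40933146 -0.66691109  1.34228452
  0.97232219]
```

View pics/s11.png

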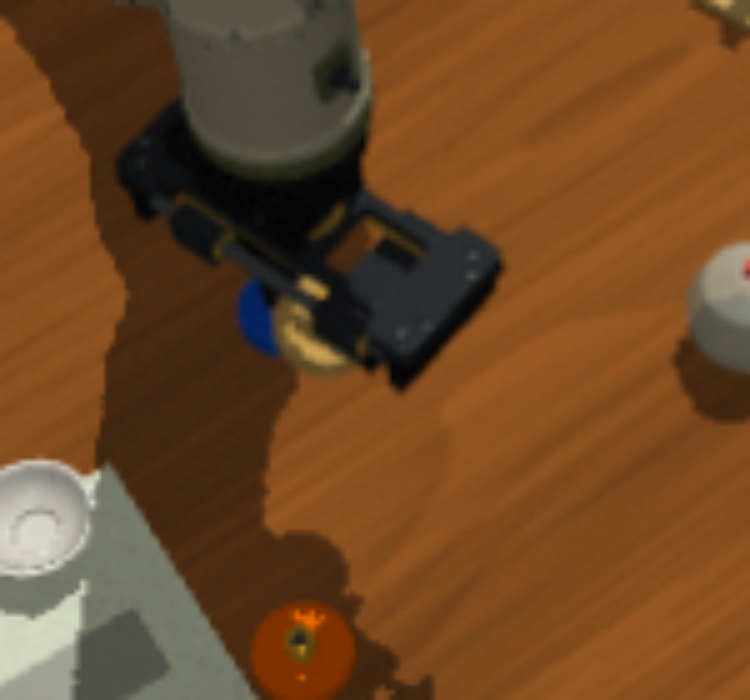

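Request:
arm_command --targets '[[[0.0015,0,0.025,0.2,0,0.3],[0.0015,0,0.038,0,0,0],[0.0015,0,0.038,0,0,0],[0.0015,0,0.038,0,0,0],[0.0015,0,0.038,0,0,0],[0.0015,0,0.038,0,0,0],[0.0015,0,0.038,0,0,0],[0.0015,0,0.038,0,0,0],[0.0015,0,0.038,0,0,0],[0.0015,0,0.038,0,0,0],[0.0015,0,0.038,0,0,0],[0,0,0.02,0,0,0]]]'

```text
time: 22.63
ee_pos: [0.5534, 0.1874, 0.1322]
eef_rot: [-0.699, -0.094, 0.099, 0.702]
ft_force: [0.1, 1.3, -0.7]
width: 0.0553
```

Request:
arm_command --targets '[[[0,0.02,0,0,0,0],[0,0.01,0,0,0,0],[0,0,0,0,0,0]]]'

```text
time: 22.88
ee_pos: [0.5534, 0.1813, 0.1009]
eef_rot: [-0.7, -0.091, 0.098, 0.701]
ft_force: [0.5, 0.4, -1.0]
width: 0.0556
```

```bash
python3 -c "
from h import *
go((.5582,.1812,.085),15.4)
"
```

```text
t 22.8833 p [0.5534 0.1813 0.1009] yaw 15.39 w 0.0556 F [ 0.5  0.4 -1. ]
shift mm [ 4.8 15.9 -1.4] norm 16.7 turn [-0.18 -0.01 -0.52]
shift after turn mm [ 4.6 15.9 -1.3]
```

Request:
arm_command --targets '[[[0.0047,0.008,-0.0013,-0.2,0,-0.5],[0,0.008,0,0,0,0],[0,0,0,0,0,0],[0,0,0,0,0,0]]]'

```text
time: 23.22
ee_pos: [0.5601, 0.1812, 0.0875]
eef_rot: [-0.7, -0.095, 0.093, 0.701]
ft_force: [-0.1, -0.8, 0.3]
width: 0.0556
```

```bash
python3 -c "
from h import *
go((.5582,.1812,.047),15.4)
d=(313,170)
c=cam('scene');cv2.imwrite('pics/s12.png',cv2.resize(c['pixels'][d[1]-35:d[1]+35,d[0]-45:d[0]+45],None,fx=8,fy=8,interpolation=cv2.INTER_CUBIC))
"
```

```text
t 23.2167 p [0.5601 0.1812 0.0875] yaw 15.32 w 0.0556 F [-0.1 -0.8  0.3]
shift mm [-2.  40.5  0.5] norm 40.6 turn [-0.03 -0.08  0.2 ]
shift after turn mm [-1.8 40.5  0.5]
```

View pics/s12.png

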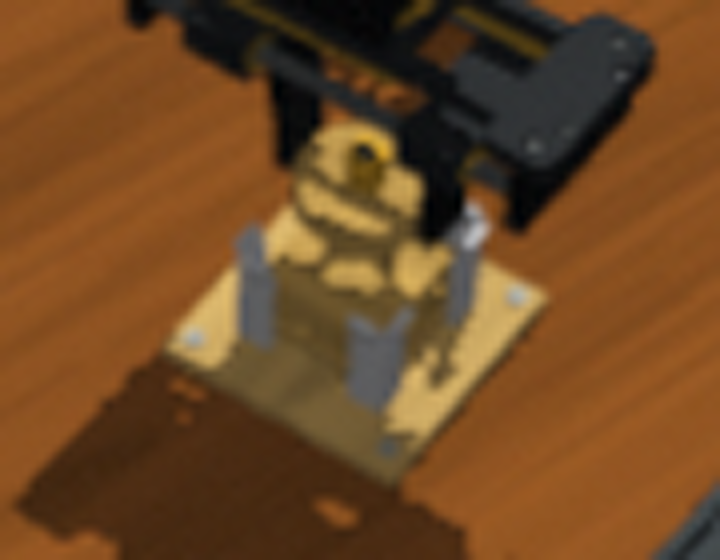

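Request:
arm_command --targets '[[[-0.0015,0.008,0.0003,0,0,0.1],[0,0.01,0,0,0,0],[0,0.007,0,0,0,0],[0,0,0,0,0,0],[0,0,0,0,0,0]]]'

```text
time: 23.68
ee_pos: [0.5582, 0.1817, 0.0621]
eef_rot: [-0.701, -0.095, 0.094, 0.701]
ft_force: [-0.7, -0.1, -1.4]
width: 0.0553
```

```bash
python3 -c "
from h import *
go((.5582,.1812,.0465),15.4)"
```

```text
t 23.6833 p [0.5582 0.1817 0.0621] yaw 15.39 w 0.0553 F [-0.7 -0.1 -1.4]
shift mm [-0.2 15.6 -0.5] norm 15.6 turn [-0.02 -0.01  0.07]
shift after turn mm [-0.2 15.6 -0.5]
```

Request:
arm_command --targets '[[[0,0.006,-0.0004,0,0,0],[0,0.004,0,0,0,0],[0,0.003,0,0,0,0],[0,0,0,0,0,0],[0,0,0,0,0,0]]]'

```text
time: 24.1
ee_pos: [0.5587, 0.1815, 0.0496]
eef_rot: [-0.7, -0.095, 0.094, 0.701]
ft_force: [0.4, 0.4, -0.3]
width: 0.0552
```

Request:
arm_command --targets '[[[0,0.001,0,0,0,0],[0,0,0,0,0,0]]]'

```text
time: 24.27
ee_pos: [0.5588, 0.1816, 0.0487]
eef_rot: [-0.7, -0.096, 0.094, 0.701]
ft_force: [-0.8, -0.5, -0.2]
width: 0.0555
```

Request:
arm_command --targets '[[[0,0.001,0,0,0,0],[0,0,0,0,0,0]]]'

```text
time: 24.43
ee_pos: [0.5587, 0.1816, 0.0477]
eef_rot: [-0.7, -0.096, 0.094, 0.701]
ft_force: [-0.1, -0.3, -0.8]
width: 0.0553
```

Request:
arm_command --targets '[[[-0.0005,0.001,-0.0002,0,0,0],[0,0,0,0,0,0]]]'

```text
time: 24.6
ee_pos: [0.5582, 0.1811, 0.0466]
eef_rot: [-0.7, -0.095, 0.094, 0.701]
ft_force: [0.3, -0.4, -0.6]
width: 0.0554
```

Request:
arm_command --targets '[[[0,0.0007,0,0,0,0],[0,0,0,0,0,0]]]'

```text
time: 24.77
ee_pos: [0.5583, 0.1812, 0.0461]
eef_rot: [-0.7, -0.095, 0.094, 0.701]
ft_force: [-1.4, -0.6, 1.2]
width: 0.0552
```

Request:
arm_command --targets '[[[0,0.0005,0,0,0,0],[0,0,0,0,0,0]]]'

```text
time: 24.93
ee_pos: [0.5584, 0.1812, 0.046]
eef_rot: [-0.7, -0.095, 0.094, 0.701]
ft_force: [-3.0, 0.7, 7.1]
width: 0.0553
```

Request:
arm_command --targets '[[[0,0,0,0,0,0],[0,0,0,0,0,0],[0,0,0,0,0,0],[0,0,0,0,0,0],[0,0,0,0,0,0]]]' --hand 1

```text
time: 25.35
ee_pos: [0.5583, 0.1812, 0.0454]
eef_rot: [-0.7, -0.095, 0.094, 0.701]
ft_force: [0.5, -0.2, -0.8]
width: 0.0809
```

Request:
arm_command --targets '[[[0,-0.02,0,0,0,0],[0,-0.035,0,0,0,0],[0,-0.035,0,0,0,0],[0,-0.02,0,0,0,0],[0,0,-0.04,0,0,0],[0,0,-0.04,0,0,0],[0,0,-0.04,0,0,0],[0,0,-0.04,0,0,0],[0,0,-0.04,0,0,0],[0,0,-0.04,0,0,0],[0,0,-0.03,0,0,0],[0,0,0,0,0,0]]]'

```text
time: 26.35
ee_pos: [0.6292, -0.0879, 0.1559]
eef_rot: [0.702, 0.092, -0.09, -0.7]
ft_force: [-0.3, -0.7, 1.0]
width: 0.0871
```

Run:
```python
from h import *
import pickle
go((.5582,.1812,.0465),15.4)
P={}
for n,d in(('top',(217,228)),('scene',(313,170))):
    c=cam(n);P[n]=c;cv2.imwrite('pics/'+n+'13.png',cv2.resize(c['pixels'][d[1]-35:d[1]+35,d[0]-45:d[0]+45],None,fx=8,fy=8,interpolation=cv2.INTER_CUBIC));cv2.imwrite('pics/'+n+'13f.png',c['pixels'])
    # predicted: disc top circle and socket top, for centre of the nest
    print(n,"socket top pred px",proj(c,[[.5582,.1811,.070]])[0].round(1), "disc top centre",proj(c,[[.5582,.1811,.056]])[0].round(1))
pickle.dump(P,open('C13.pkl','wb'))
```

```text
t 26.35 p [ 0.6292 -0.0879  0.1559] yaw 14.85 w 0.0871 F [-0.3 -0.7  1. ]
shift mm [1.000e-01 1.086e+02 2.787e+02] norm 299.1 turn [ 0.17 -0.55  0.13]
shift after turn mm [  3.  109.4 278.3]
top socket top pred px [214.8 223.8] disc top centre [215.4 224.7]
scene socket top pred px [313.  162.2] disc top centre [312.8 165.1]
```

View pics/scene13.png

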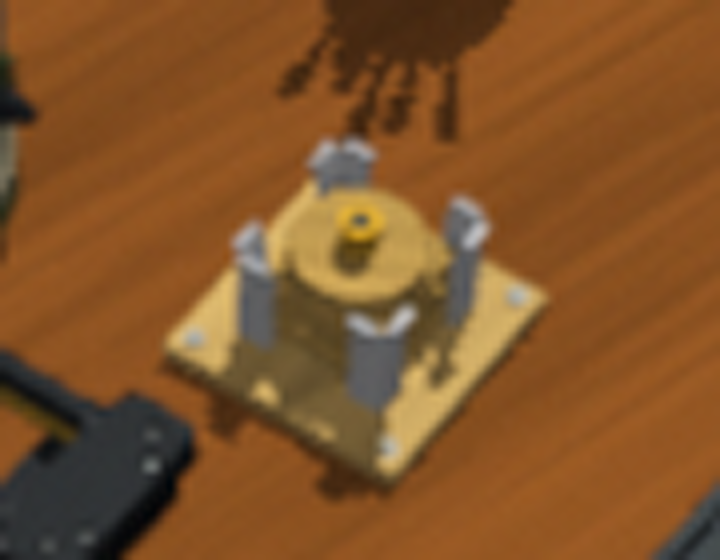

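View pics/top13.png

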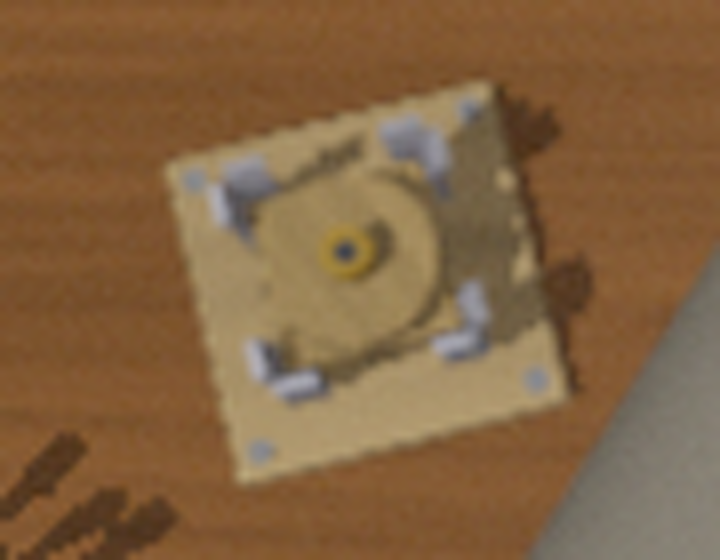

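View pics/scene13f.png

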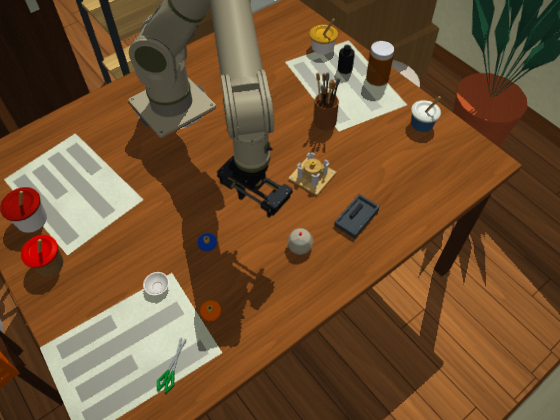

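Run:
```python
import cv2,numpy as np
for n,B in(("scene",{"pot":(312,72,30,60),"chime":(284,224,32,32),"dish":(140,270,32,32),"ink":(330,192,52,50),"jig":(285,150,55,50)}),("top",{"pot":(105,262,48,50),"chime":(275,145,36,36),"dish":(427,202,32,32),"ink":(190,132,60,44)})):
    a=cv2.imread(f"pics/{n}0.png",0).astype(np.float32);b=cv2.imread(f"pics/{n}13f.png",0).astype(np.float32)
    for k,(x,y,w,h) in B.items():
        s,r=cv2.phaseCorrelate(a[y:y+h,x:x+w].copy(),b[y:y+h,x:x+w].copy());print(n,k,np.round(s,2),round(r,2))
```

```text
scene pot [-0.12  0.19] 0.85
scene chime [-0.02 -0.03] 0.98
scene dish [0.03 0.01] 1.0
scene ink [-0.    0.02] 0.99
scene jig [0.1  0.22] 0.46
top pot [-0.09 -0.04] 0.63
top chime [-0.02  0.68] 0.4
top dish [0.11 0.04] 0.96
top ink [0.09 0.37] 0.95
```

```bash
python3 -c "
from bench import r
print(r.close_job())"
```

```text
the job is handed in; nothing more can be done
None
```

The stack is in the jig in the order you asked: plinth flat between the posts, spacer squarely on it, disc on top with its brass socket up. Each part was lowered until light contact (5–7 N), let go, and the fingers cleared before the next was fetched. The job was handed in after about 26.4 s, with the gripper open and touching nothing.

**Stack:** the last pictures show the brass socket within about half a pixel of where a disc centred on the nest should appear. That is (214.7, 223.8) against a predicted (214.8, 223.8) from the top camera, and (312.6, 162.1) against (313.0, 162.2) from the scene camera.

**Plinth:** in the first pictures its side shading suggested it might be upside down. I tilted it in hand before placing it, which showed the groove in the lower part, so it was upright.

**Bystanders:** the ink stone, paint dish, brush pot and chime moved less than about 0.2 pixel in the scene camera. The top camera gave weaker readings: 0.68 pixel for the chime with poor correlation (0.40, possibly partly hidden by the arm) and 0.37 pixel for the ink stone. The scene camera shows neither shift.

**One error:** after the spacer I moved the wrong way, and the gripper came close to the brush pot. I backed off; the force stayed below 2 N and the pot shows no shift.

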